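Fit the electrode arm to its stand with the quarter-turn thumbscrew

ROBOT

A 7-joint arm with a two-finger parallel gripper is mounted at the origin on the work surface. World frame = base frame: x ahead of the robot, y to its left, z up, the work surface at z = 0. Lengths are in mm, angles in rad, forces in N, time in s.
With the tool pointing down it reaches from about 350 to 900 mm from the base axis. Payload 7.2 kg.
Tool frame: the origin (TCP) lies at the very end of the fingers, on their centre line; the grasp point (between the pads) lies 19 mm behind it; z points along the fingers, y is the direction in which the jaws open and shut (so a half turn about z gives the same grasp; the last joint's range is limited). The gripper opens to 85 mm and grips with 20 to 120 N. Pads are 22 mm wide; open, the fingers measure 114 mm over their backs; the gripper's body (76 mm by 85 mm) begins 54 mm behind the grasp point. The pads swing forward as they close: fully open they stand 13 mm farther back than shut.
Start: joints at [1.125, 0.411, -0.013, 1.596, 0.006, 1.134, -0.082], TCP at [230.536, -580.932, 231.297] pointing down, gripper open.
Joint ranges: [-2.95, 2.95], [-0.29, 1.99], [-1.47, 1.44], [0.14, 2.54], [-1.03, 4.17], [0.13, 1.85], [-2.86, 2.86]. Speed limits (rad/s): [2.39, 2.39, 3.01, 3.01, 3.14, 3.14, 3.14].

INTERFACE

Orientations are given as a rotation vector (axis times angle).
In Python, from rig import state, capture, job_done, boxes_of gives the robot as it stands.
- The arm moves only by the tool step_arm, never from a script. Its argument "targets" is a list of rows, each a list of 5 numbers: the shift along the tool's x, y, z in m, then the turn about the tool's z in degrees, then the finger opening in m, from 0 to 0.0854. A call has 1 to 8 rows; each row is the pose to reach, as a shift and turn from the pose commanded when the call began, along the tool's axes at that moment; what a row does not reach only later rows make up. A row lasts 1/8 s, in which the tool goes at most 62.5 mm and 10.7 degrees, less where a joint would pass 70% of its speed; a pose out of reach is approached as far as the arm can. A call with a gripper value outside its range is refused whole. The fingers move at their own pace and stop on an object; "force" is the grip in N (left out, the last holds). Time passes only in rows, so rows that repeat a pose let the fingers close. It gives the time, the measured TCP pose, the force and the opening at its end, in the units of the state.
- state(): the state, without advancing time (a new reading comes with each control period).
- capture(name): name is "scene" or "top" or "wrist"; returns a dict with "frame" (384x512x3 uint8, red, green, blue), "intrinsics" (3x3 intrinsics, pixels), "camera_from_world" (4x4, takes a point from world to camera coordinates); the wrist camera has in their place "tool_from_camera" (4x4, takes a point from camera to tool coordinates, whose origin is the TCP and whose axes are the flange's). Camera axes: x right, y down, z forward; pixel columns grow to the right and rows downward; lengths in mm; the calibration is good to about 2 mm. A picture is of the moment at which its call begins: read the wrist's pose just before it. There is no depth.
- job_done(): hands the job in, once; it reports no verdict.
Trained networks look in a picture, given as the dict that the camera call returned (one of the last four; its "shot" number tells which), for a name from the list of things; names that differ only in an ending like _2 or _b are one class to them, and where a whole thing is asked for, a point or a joint stands for the part that bears it (a point fixed in the world has none). Each returns a list of dicts, best first, with "score" (0 to 1); they miss things now and then, are a little off and sometimes report something else, mostly with a low value. They report only what shows in the picture. A call takes as long as a camera call. They do not tell look-alikes from the thing itself.
- boxes_of(label, picture): "centre" ([x, y, z] in mm, in world coordinates, good to about 4 mm: the middle of the surface that is visible of it).
The state is a dict: "clock": time; "joint_pos": joint angles; "dq": joint speeds; "tau": joint torques, N m; "tool_pos": TCP position; "tool_rot": TCP orientation; "force": force on the tool from outside, world axes, zero at the start; "torque": the same for the moment, N m; "gripper_width": opening from 0.0 (shut) to 1.0 (fully open).
Only numpy, scipy, OpenCV 4.12 (cv2) and the standard library are available. Lean on these libraries where they do the work, as an engineer would, in place of code of your own. Each camera call takes 0.05 s, during which the arm holds its last target.

TASK

Put the electrode arm on its stand: lay its steel tongue flat in the saddle and slide it gently back against the end stop, so that the two slots line up. Then take the thumbscrew from the vial rack, pass its cross-pin down through both slots, feel for the slot of the cam nut beneath (it can sit several millimetres to either side), press on until the collar is flat on the tongue, and turn it clockwise (seen from above) until it comes up snug, with the wing nearly in line with the arm. Feel your way without forcing or wrenching anything, leave the bottle, jar, vials, beaker and dishes where they are, and let go of everything.

Things in the scene. Friction and masses are not known exactly. Their poses are not given: they have to be found in the camera images.
- saddle_hole (a point): Slot through the saddle floor of the fixed stand: 31 mm along y, 9.5 mm along x. Point: slot centre on the floor's upper face, 75 mm above the table; floor 4 mm thick. x points to the saddle's open end (floor runs 66 mm that way), z up. Fully home, the tongue's point and axes coincide with these within 1 to 2 mm.
- stand: Fixed stand: grey foot, column, aluminium saddle channel. Origin on the table under the slot's centre, same axes. End stop: upright face 20.5 mm from the slot's centre at -x, 8 mm high. Cheeks along x, 43 mm apart, upright for 3 mm, then flaring outward to 10 mm above the floor. Inside the saddle a cam nut is held fast in a track along y, up to 6 mm either side of the centre.
- tongue_hole (a point): Slot through the electrode arm's steel tongue, 31.5 mm along y, 10 mm along x. Point: slot centre on the tongue's underside. x along the beam, z up. Tongue 40 mm wide, 8 mm thick, from 20 mm behind this point to 70 mm in front. The loose arm (0.21 to 0.33 kg, 202 mm from slot to far end) balances about 40 mm in front, so lies steady on table and saddle by itself.
- beam_grip (a point): Where to grip the electrode arm: centre of its white beam, 85 mm in front of the tongue's slot, 21 mm above the tongue's underside; x along the beam. Beam 20 mm wide (y), 26 mm high, from 45 to 170 mm in front of the slot, underside level with the tongue's top face. Here neither tongue nor, when fitted, saddle is below the beam. A round electrode holder 44 mm across ends the beam.
- screw_grip (a point): Where to grip the loose 45 g thumbscrew: on its axis, 27 mm above the collar's underside. Black upright wing 30 mm wide (x), 10 mm thick (y: hold it across this), from 3 to 37 mm above the collar's underside, on a round collar 30 mm across, 3 mm thick. Fingertips up to 22 mm below this point clear the collar. It starts upright in a hole of the vial rack.
- screw_seat (a point): Centre of the underside of the thumbscrew's collar; x along wing and cross-pin, z up. Below: shank 7 mm across, at its foot a round cross-pin 7 mm thick, 15 mm long with square ends, parallel to the wing, 21 to 28 mm below this point. It passes slots and nut only with the wing along the slots' length (saddle y). Seated on the tongue, this point is 8 mm above the saddle floor.
- nut_slot (a point): Nominal (middle) place of the cam nut's slot, 4 mm below the saddle floor's upper face, fixed to the stand; the real slot, 16.6 mm along y and 9 mm along x, lies up to 6 mm from here along y and is not measured: find it by feel. A pin that misses it stops 16 mm before the collar seats. Seated, it turns clockwise about 75 deg to a hard stop, snug (0.05 N m) near the end; the other way it soon stops.
- vial_rack: Fixed white rack, 156 mm along x, 50 mm wide, top 48 mm above the table, four 23 mm holes in a row 36 mm apart; the thumbscrew's collar rests on its top over one of them. Origin under its centre.
- probe_arm: The electrode arm as a body; origin and axes as the tongue's slot point.
- thumbscrew: The thumbscrew as a body; origin and axes as its collar point.
- vial1: Amber capped vial in the rack, 20 mm across, sticking up 5 mm above the rack's top. Origin under it. Leave alone.
- vial2: Another such vial.
- wash_bottle: White bottle, 64 mm across, 150 mm high; origin under it. Leave alone.
- sample_jar: Glass jar with black lid, 60 mm across, 75 mm high; origin under it. Leave alone.
- beaker: Glass beaker, 60 mm across, 75 mm high; origin under it. Leave alone.
- dish_stack: Three stacked covered glass dishes, 96 mm across, 45 mm high; origin under it. Leave alone.
Not all that is in view belongs to the job. There is more than one size of the thumbscrew; the job needs the smallest.

How it is judged:
By the outcome, as a careful person would: the job done as asked, in the order asked, and still so for the second after the job is handed in, with the robot touching nothing.
It also fails if it takes over 72 s, if anything falls off the work surface, if the arm or the gripper's body presses on something with over 40 N, if the wrist force passes 120 N, or if a joint passes its speed limit or range.

## Working session

There is one attempt and no reset: what is moved stays moved. The work goes in short steps, Python scripts to look and compute and a tool call to move; the robot and the scene stay as the last step left them, time stands still between calls to the robot, and variables do not carry over. Pictures are saved under pics/ and viewed, and the job is handed in when it is done.

Besides the shell and the picture viewer there is one more tool, called after ">>>" as name([rows], argument=value, ...), one row to a line, values as JSON. step_arm: Moves the arm, as the interface text tells. Its arguments: {"type":"object","properties":{"targets":{"type":"array"},"force":{"type":"number"}},"required":["targets"]}

```bash
mkdir -p pics; ls
cat > h.py <<'E'
import numpy as np,cv2
from scipy.spatial.transform import Rotation as R
from rig import state,capture,job_done,boxes_of
def save(c,n,crop=None,s=1):
    f=c["frame"][:,:,::-1]
    if crop: x0,y0,x1,y1=crop; f=f[y0:y1,x0:x1]
    if s!=1: f=cv2.resize(f,None,fx=s,fy=s,interpolation=cv2.INTER_CUBIC)
    cv2.imwrite("pics/"+n+".png",f)
def cfw(c,st=None):
    if "camera_from_world" in c: return np.array(c["camera_from_world"])
    T=np.eye(4);T[:3,:3]=R.from_rotvec(st["tool_rot"]).as_matrix();T[:3,3]=st["tool_pos"]
    return np.linalg.inv(T@np.array(c["tool_from_camera"]))
def ray(c,uv,z,st=None):
    M=np.linalg.inv(cfw(c,st));d=M[:3,:3]@np.linalg.inv(c["intrinsics"])@[uv[0],uv[1],1];o=M[:3,3]
    return o+d*(z-o[2])/d[2]
def proj(c,p,st=None):
    q=cfw(c,st)@np.append(p,1);k=np.array(c["intrinsics"])@q[:3];return k[:2]/k[2]
E
python3 - <<'E'
from h import *
s=state();print(s)
for n in("scene","top"):
    c=capture(n);save(c,n+"0",s=1.5)
    for l in["saddle_hole","tongue_hole","beam_grip","screw_grip","screw_seat","vial_rack","probe_arm","thumbscrew","stand","vial1","wash_bottle","sample_jar","beaker","dish_stack"]:
        for b in boxes_of(l,c):
            if b["score"]>.2: print(n,l,round(b["score"],2),np.round(b["centre"]),np.round(proj(c,b["centre"])))
E
```

```text
pics
{'clock': 0.0, 'joint_pos': array([ 1.12482763,  0.41190113, -0.01277587,  1.59705767,  0.00562673,
        1.13430107, -0.0822123 ]), 'dq': array([-0.00037241,  0.00276138,  0.00028454,  0.00086289, -0.00019802,
       -0.00162675, -0.00147286]), 'tau': array([-5.10609989e-04, -6.00623417e+01,  6.82549719e-01, -2.99415064e+01,
        1.40069512e-02,  1.05859534e-02, -2.45535978e-05]), 'tool_pos': array([ 230.33131313, -580.46668948,  230.44639598]), 'tool_rot': array([-3.08414427e+00, -5.89706263e-01,  6.56446323e-04]), 'force': array([-0.22321221,  0.31478906,  0.63328434]), 'torque': array([-0.03971426, -0.00084797, -0.03365631]), 'gripper_width': 0.9978837403334531}
scene saddle_hole 0.72 [526. 190.  18.] [304. 150.]
scene tongue_hole 0.79 [394.  40.  20.] [224. 157.]
scene tongue_hole 0.52 [527. 187.  17.] [304. 151.]
scene beam_grip 0.68 [398.  40.  25.] [226. 156.]
scene screw_grip 0.96 [ 696. -154.   66.] [272. 271.]
scene screw_grip 0.83 [ 726. -339.   66.] [214. 359.]
scene screw_grip 0.72 [ 642. -235.   62.] [220. 285.]
scene screw_seat 0.85 [ 722. -342.   70.] [211.
[... 1269 characters left out ...]
] [403. 108.]
top vial_rack 0.89 [ 615. -227.   47.] [354. 154.]
top probe_arm 0.67 [378.  46.  37.] [228. 265.]
top thumbscrew 0.81 [ 683. -137.   69.] [313. 121.]
top thumbscrew 0.73 [ 711. -327.   68.] [402. 108.]
top thumbscrew 0.55 [ 636. -225.   57.] [354. 144.]
top thumbscrew 0.44 [ 452. -330.   43.] [403. 230.]
top stand 0.87 [510. 192.  12.] [164. 204.]
top stand 0.26 [ 636. -224.   58.] [353. 144.]
top vial1 0.48 [ 674. -220.   54.] [351. 127.]
top vial1 0.42 [ 566. -240.   50.] [361. 177.]
top wash_bottle 0.76 [708. 245. 104.] [128. 106.]
top sample_jar 0.9 [709.  71.  75.] [215. 109.]
top beaker 0.86 [753. -47.  41.] [270.  93.]
top dish_stack 0.98 [ 448. -330.   47.] [404. 231.]
```

View pics/scene0.png

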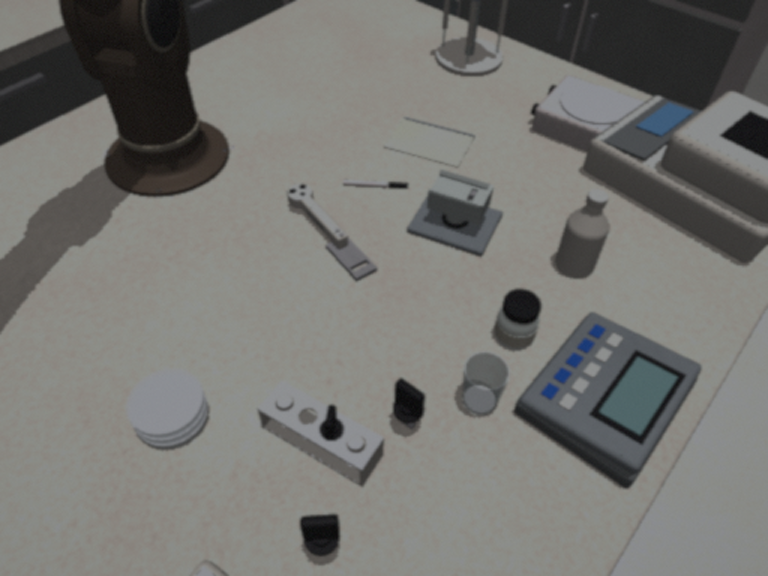

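View pics/top0.png

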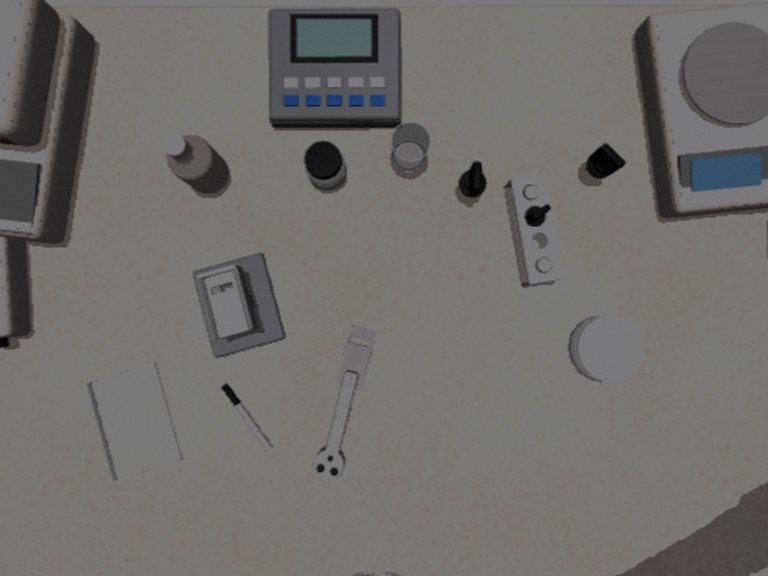

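Run:
```python
from h import *
c=capture("top")
a=cv2.resize(c["frame"][155:330,115:265,::-1],None,fx=4,fy=4,interpolation=cv2.INTER_CUBIC)
a=cv2.convertScaleAbs(a,alpha=1.6);cv2.imwrite("pics/t1.png",a[:600])
a=cv2.resize(c["frame"][85:205,290:430,::-1],None,fx=5,fy=5,interpolation=cv2.INTER_CUBIC)
a=cv2.convertScaleAbs(a,alpha=1.8);cv2.imwrite("pics/t2.png",a)
print(c["intrinsics"],np.linalg.inv(c["camera_from_world"]).round(3))
```

```text
[[381.58536984   0.         255.89889989]
 [  0.         381.58536984 185.63208191]
 [  0.           0.           1.        ]] [[-3.00000e-03 -9.97000e-01  7.30000e-02  4.87339e+02]
 [-1.00000e+00  3.00000e-03  1.00000e-03 -1.56810e+01]
 [-1.00000e-03 -7.30000e-02 -9.97000e-01  8.68758e+02]
 [ 0.00000e+00  0.00000e+00  0.00000e+00  1.00000e+00]]
```

View pics/t1.png

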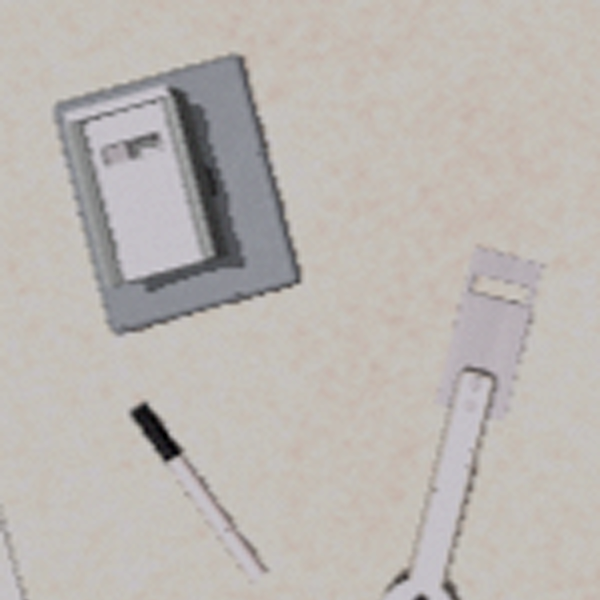

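View pics/t2.png

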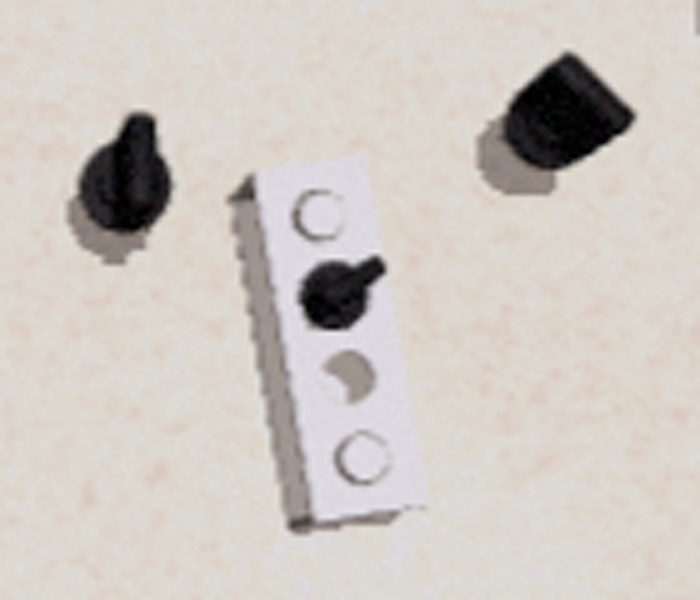

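Run:
```python
from h import *
c=capture("top")
P=lambda u,v,z:ray(c,(115+u/4,155+v/4),z)
sl=P(501,289,8);be=P(473,378,34);bf=P(428,580,34);print("slot",sl,"beam",be,bf)
d=sl-bf;print("arm dir",np.degrees(np.arctan2(-d[1],-d[0])), (be-bf)[:2])
h=P(133,148,75);a=P(125,280,75);b=P(207,262,75);print("saddle",h,a,b,(a+b)/2-h, "stop", P(83,120,75),P(168,97,75))
Q=lambda u,v,z:ray(c,(290+u/5,85+v/5),z)
print("screw collar",Q(335,295,50),"wingtop",Q(372,268,85), "vials",Q(320,215,53),Q(363,458,53))
s=state();print(R.from_rotvec(s["tool_rot"]).as_matrix().round(3), capture("wrist")["tool_from_camera"],capture("wrist")["intrinsics"])
```

```text
slot [456.62758116  20.78635009   8.        ] beam [409.63251238  34.85035134  34.        ] [302.31054529  58.84794361  34.        ]
arm dir 166.14479483809023 [107.32196709 -23.99759227]
saddle [532.63481579 209.69649552  75.        ] [464.20265691 212.63090446  75.        ] [473.36440111 170.29280293  75.        ] [-63.85128678 -18.23464182   0.        ] stop [547.34221582 236.05208227  75.        ] [559.25584485 191.88117867  75.        ]
screw collar [ 636.93296012 -234.07806069   50.        ] wingtop [ 641.82627979 -240.3586519    85.        ] vials [ 671.43915374 -227.55684626   53.        ] [ 565.63225502 -243.72591143   53.        ]
[[ 0.929  0.369  0.   ]
 [ 0.369 -0.929 -0.   ]
 [ 0.     0.    -1.   ]] [[ 7.34713803e-04 -9.45875100e-01 -3.24530053e-01  8.36012690e+01]
 [ 9.99999601e-01  5.30318470e-04  7.18264679e-04  2.58412401e-01]
 [-5.07284394e-04 -3.24530451e-01  9.45875113e-01 -1.43109282e+02]
 [ 0.00000000e+00  0.00000000e+00  0.00000000e+00  1.00000000e+00]] [[296.85977992   0.         254.36074354]
 [  0.         296.85977992 193.87164239]
 [  0.           0.           1.        ]]
```

```bash
cat >> h.py <<'E'
def yaw(s): 
    m=R.from_rotvec(s["tool_rot"]).as_matrix();return np.degrees(np.arctan2(m[1,0],m[0,0]))
def plan(p,y):
    s=state();m=R.from_rotvec(s["tool_rot"]).as_matrix()
    print("clk %.2f pos %s yaw %.2f F %s T %s w %.1f"%(s["clock"],s["tool_pos"].round(1),yaw(s),s["force"].round(2),s["torque"].round(3),85.4*s["gripper_width"]))
    if p is not None: print("d(m)",(m.T@(np.array(p)-s["tool_pos"])/1000).round(4),"turn",round(-(y-yaw(s)),2))
E
python3 - <<'E'
from h import *
plan([374,39,150],-13)
E
```

```text
clk 1.70 pos [ 230.5 -580.9  231.3] yaw 21.65 F [-1.39  0.02  0.42] T [0.008 0.033 0.048] w 85.3
d(m) [ 0.362  -0.5233  0.0813] turn 34.65
```

>>> step_arm([
  [0.033,-0.048,0,4,0.0854],
  [0.066,-0.095,0,8,0.0854],
  [0.099,-0.143,0,12,0.0854],
  [0.132,-0.19,0,16,0.0854],
  [0.165,-0.238,0.0,20,0.0854],
  [0.198,-0.285,0.0,24,0.0854],
  [0.231,-0.333,0.0,28,0.0854],
  [0.264,-0.38,0.02,32,0.0854],
], force=40)

```text
clock: 2.7
tool_pos: [337.1, -128.9, 212.5]
tool_rot: [3.127, -0.287, 0.007]
force: [1.0, -0.4, 0.3]
gripper_width: 0.998
```

Run:
```python
from h import *
plan([374,39,150],-13)
```

```text
clk 2.70 pos [ 337.1 -128.9  212.5] yaw -10.50 F [ 1.02 -0.41  0.29] T [-0.025 -0.084 -0.004] w 85.3
d(m) [ 0.0055 -0.1719  0.0623] turn 2.5
```

>>> step_arm([
  [0.002,-0.057,0.02,1,0.0854],
  [0.004,-0.114,0.04,2,0.0854],
  [0.0055,-0.172,0.062,2.5,0.0854],
  [0.0055,-0.172,0.062,2.5,0.0854],
  [0.0055,-0.172,0.062,2.5,0.0854],
])

```text
clock: 3.32
tool_pos: [371.9, 37.6, 149.3]
tool_rot: [3.122, -0.35, -0.001]
force: [0.8, 0.1, 0.5]
gripper_width: 1.0
```

Run:
```python
from h import *
plan([374,39,150],-13)
s=state();c=capture("wrist")
print(s["tool_rot"])
f=cv2.convertScaleAbs(c["frame"][:,:,::-1],alpha=1.5);cv2.imwrite("pics/w1.png",cv2.resize(f,None,fx=1.5,fy=1.5))
```

```text
clk 3.33 pos [371.9  37.6 149.3] yaw -12.80 F [0.84 0.13 0.47] T [-0.009  0.02  -0.02 ] w 85.4
d(m) [ 0.0017 -0.0018 -0.0007] turn 0.2
[ 3.12165698e+00 -3.50214405e-01 -7.36909434e-04]
```

View pics/w1.png

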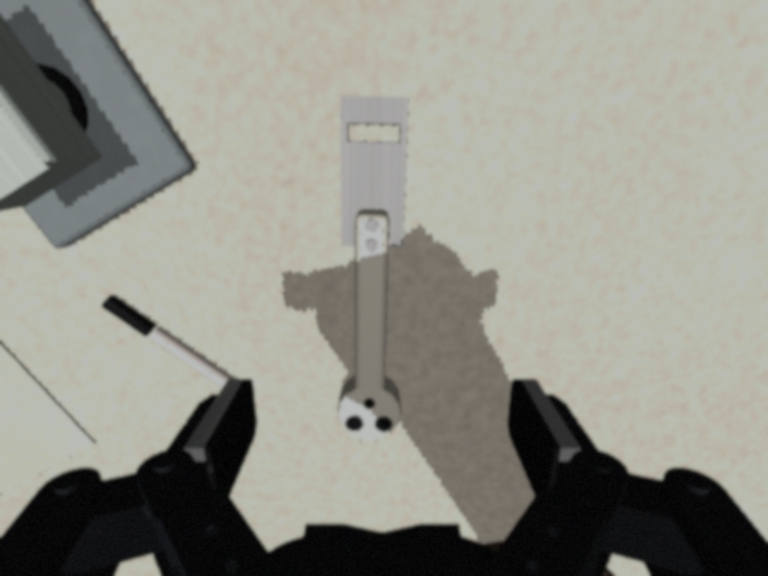

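Run:
```python
from h import *
s=state();c=capture("wrist")
P=lambda u,v,z:ray(c,(u/1.5,v/1.5),z,s)
sl=P(374,132,8);b1=P(372.5,214,34);b2=P(370.5,370,34);e1=P(375,97,8);print(sl,b1,b2,e1)
d=b2-sl;print("arm ang",np.degrees(np.arctan2(d[1],d[0])));d=b2-b1;print(np.degrees(np.arctan2(d[1],d[0])))
print("tongue w",P(342,100,8)-P(408,100,8),"len",np.linalg.norm(b1-sl),np.linalg.norm(e1-sl))
```

```text
[458.06751231  21.48318225   8.        ] [414.26519678  32.22834661  34.        ] [315.48416857  56.80267725  34.        ] [476.80978038  16.49316507   8.        ]
arm ang 166.08724594716247
166.02979032735416
tongue w [ 8.64861535 37.90553044  0.        ] len 52.05863427844735 19.395176816238372
```

Run:
```python
from h import *
plan([375.5,41.7,4],-13.9)
```

```text
clk 3.42 pos [372.1  36.7 149.6] yaw -12.95 F [ 0.13 -0.19 -0.22] T [ 0.044  0.006 -0.003] w 85.4
d(m) [ 0.0021 -0.0057  0.1456] turn 0.95
```

>>> step_arm([
  [0.002,-0.0045,0.04,1,0.06],
  [0.002,-0.0045,0.08,1,0.06],
  [0.002,-0.0045,0.12,1,0.06],
  [0.002,-0.0045,0.137,1,0.05],
  [0.002,-0.0045,0.1445,1,0.05],
  [0.002,-0.0045,0.1445,1,0.05],
])

```text
clock: 4.18
tool_pos: [375.3, 41.2, 5.0]
tool_rot: [3.118, -0.381, 0.001]
force: [0.2, -1.1, 0.8]
gripper_width: 0.587
```

>>> step_arm([
  [0,0,0,0,0.02],
  [0,0,0,0,0.01],
  [0,0,0,0,0.0],
  [0,0,0,0,0],
  [0,0,0,0,0],
], force=50)

```text
clock: 4.8
tool_pos: [375.9, 41.8, 5.7]
tool_rot: [-3.119, 0.379, -0.003]
force: [-1.2, -0.4, 7.5]
gripper_width: 0.227
```

Run:
```python
from h import *
plan(None,0)
s=state();c=capture("wrist")
f=cv2.convertScaleAbs(c["frame"][:,:,::-1],alpha=1.5);cv2.imwrite("pics/w2.png",cv2.resize(f,None,fx=1.5,fy=1.5))
plan(None,0)
```

```text
clk 4.80 pos [375.9  41.8   5.7] yaw -13.87 F [-1.19 -0.42  7.55] T [-0.026  0.137 -0.049] w 19.4
clk 4.85 pos [375.9  41.8   5.7] yaw -13.87 F [-0.53  1.15  7.06] T [-0.032  0.128 -0.049] w 19.1
```

View pics/w2.png

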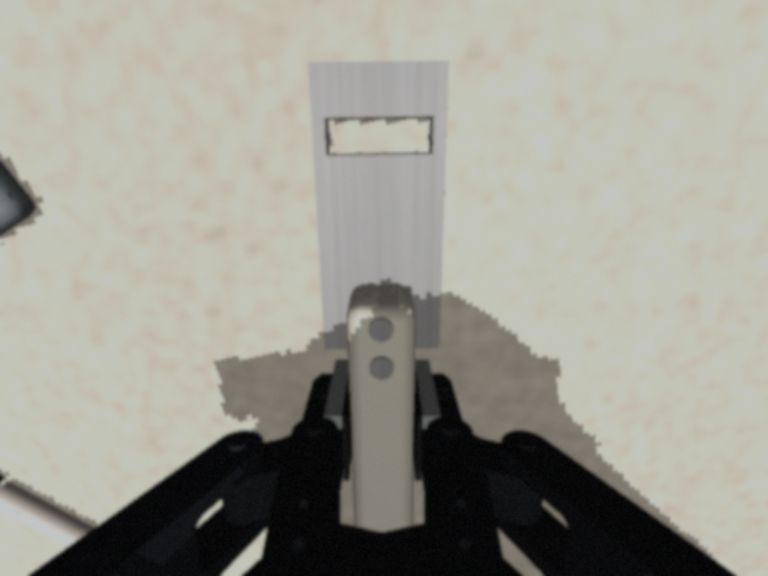

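>>> step_arm([
  [0,0,0,0,0],
  [0,0,-0.01,0,0],
  [0,0,-0.03,0,0],
  [0,0,-0.06,0,0],
  [0,0,-0.1,0,0],
  [0,0,-0.13,0,0],
  [0,0,-0.13,0,0],
], force=90)

```text
clock: 5.72
tool_pos: [376.2, 41.8, 136.9]
tool_rot: [-3.118, 0.38, -0.007]
force: [0.3, 0.0, -2.0]
gripper_width: 0.219
```

Run:
```python
from h import *
plan([426.8,179.6,135],15.9)
s=state();c=capture("wrist")
f=cv2.convertScaleAbs(c["frame"][:,:,::-1],alpha=1.5);cv2.imwrite("pics/w3.png",cv2.resize(f,None,fx=1.5,fy=1.5))
```

```text
clk 5.72 pos [376.2  41.8 136.9] yaw -13.89 F [ 0.31  0.01 -1.99] T [ 0.052  0.07  -0.006] w 18.7
d(m) [ 0.016  -0.146   0.0021] turn -29.79
```

View pics/w3.png

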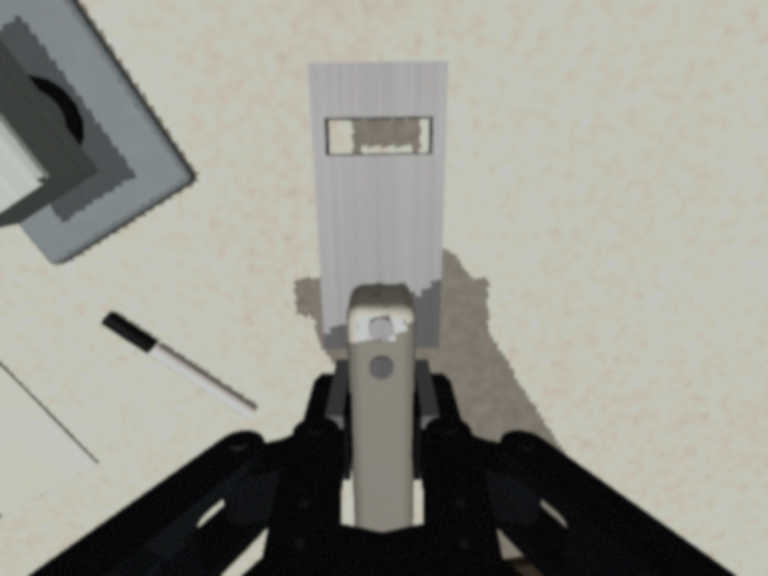

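>>> step_arm([
  [0.004,-0.037,0,-7.5,0],
  [0.008,-0.073,0,-15,0],
  [0.012,-0.11,0,-22.5,0],
  [0.016,-0.146,0,-29.8,0],
  [0.016,-0.146,0,-29.8,0],
  [0.016,-0.146,0,-29.8,0],
])

```text
clock: 6.52
tool_pos: [424.3, 178.9, 133.4]
tool_rot: [3.111, 0.435, -0.005]
force: [-0.5, 0.3, -1.5]
gripper_width: 0.218
```

Run:
```python
from h import *
plan([426.8,179.6,135],15.9)
s=state();c=capture("wrist")
f=cv2.convertScaleAbs(c["frame"][:,:,::-1],alpha=1.5);cv2.imwrite("pics/w4.png",cv2.resize(f,None,fx=1.5,fy=1.5))
print(s)
```

```text
clk 6.53 pos [424.3 178.9 133.4] yaw 15.91 F [-0.47  0.3  -1.46] T [-0.022  0.063 -0.   ] w 18.6
d(m) [ 0.0026  0.     -0.0016] turn 0.01
{'clock': 6.525, 'joint_pos': array([ 0.09740946,  0.34216266, -0.71619893,  2.05144643,  0.29582699,
        0.85300167, -2.08098296]), 'dq': array([ 0.01560082, -0.01705125,  0.00795952,  0.00606024, -0.00203084,
        0.0015188 ,  0.00170903]), 'tau': array([-8.18180367e-01, -4.29281509e+01, -6.68132409e+00, -2.52170062e+01,
        1.92858477e-02, -1.90830692e-01,  1.33565793e-02]), 'tool_pos': array([424.26351339, 178.8965149 , 133.43056534]), 'tool_rot': array([ 3.11060037,  0.4347327 , -0.00497232]), 'force': array([-0.46879279,  0.30290662, -1.46231164]), 'torque': array([-0.02217066,  0.06278816, -0.00022954]), 'gripper_width': 0.21808028357645984}
```

View pics/w4.png

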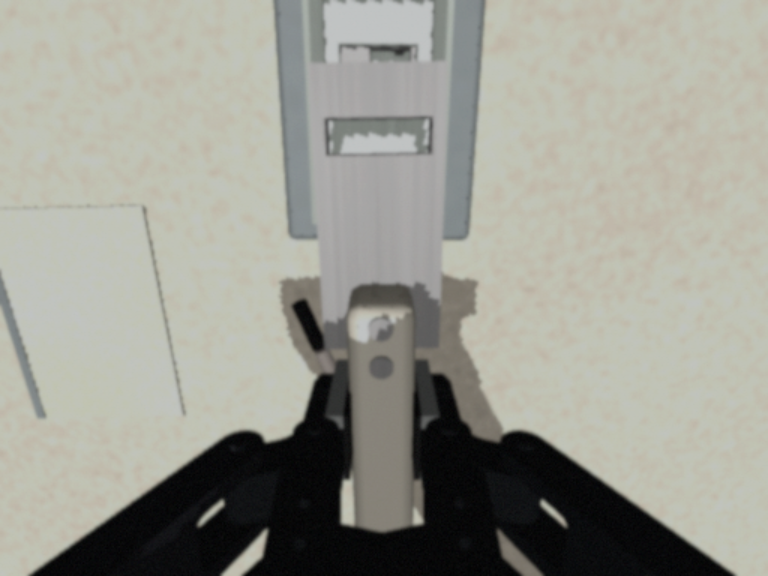

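Run:
```python
from h import *
s=state();c=capture("wrist")
M=R.from_rotvec(s["tool_rot"]).as_matrix()
T=lambda u,v,z:(M.T@(ray(c,(u/1.5,v/1.5),z,s)-s["tool_pos"])).round(1)
zt=s["tool_pos"][2]-5.7
print("tongue slot",T(380,137,zt+8),"l/r far",T(309,62,zt+8),T(447,62,zt+8),"near",T(324,345,zt+8),T(440,345,zt+8))
print("saddle slot far edge l/r",T(340,45,75),T(416,45,75),"floor l/r", T(325,30,75),T(433,30,75),"foot near",T(289,238,6),T(468,238,6))
b=capture("wrist")
f=cv2.convertScaleAbs(c["frame"][:60,190:310,::-1],alpha=1.6);cv2.imwrite("pics/w5.png",cv2.resize(f,None,fx=6,fy=6))
```

```text
tongue slot [83.9 -0.1 -2.5] l/r far [104.  -20.3  -2.6] [104.1  18.9  -2.6] near [ 15.4 -19.7  -2.4] [15.4 20.8 -2.3]
saddle slot far edge l/r [119.  -16.4  58.4] [119.   14.2  58.4] floor l/r [124.3 -22.2  58.4] [124.4  20.8  58.4] foot near [ 25.2 -56.7 127.6] [ 25.3  53.9 127.7]
```

View pics/w5.png

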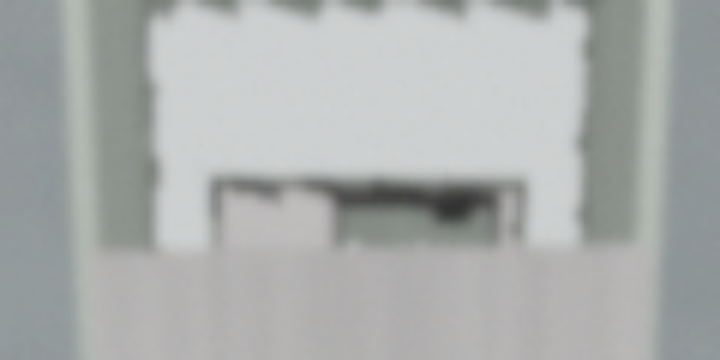

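>>> step_arm([
  [0.01,-0.0006,0.01,0,0],
  [0.02,-0.0006,0.025,0,0],
  [0.02,-0.0006,0.038,0,0],
  [0.02,-0.0006,0.044,0,0],
  [0.02,-0.0006,0.046,0,0],
  [0.02,-0.0006,0.046,0,0],
])

```text
clock: 7.42
tool_pos: [444.5, 185.9, 88.9]
tool_rot: [3.111, 0.436, 0.0]
force: [0.5, -0.0, -1.4]
gripper_width: 0.219
```

Run:
```python
from h import *
plan(None,0)
s=state();c=capture("wrist")
f=cv2.convertScaleAbs(c["frame"][:,:,::-1],alpha=1.5);cv2.imwrite("pics/w6.png",cv2.resize(f,None,fx=1.5,fy=1.5))
```

```text
clk 7.42 pos [444.5 185.9  88.9] yaw 15.96 F [ 0.45 -0.02 -1.36] T [-0.044  0.091  0.036] w 18.7
```

View pics/w6.png

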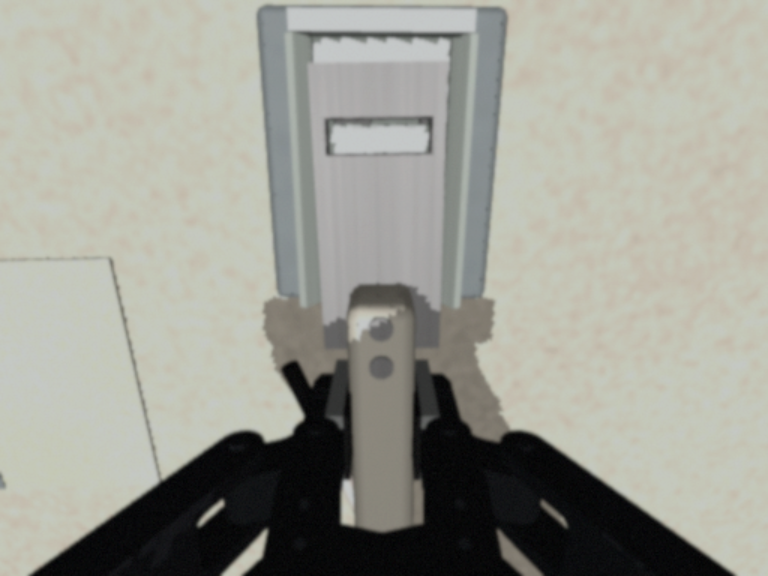

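>>> step_arm([
  [0,0,0.001,0.7,0],
  [0,0,0.003,0.7,0],
  [0,0,0.005,0.7,0],
  [0,0,0.0065,0.7,0],
  [0,0,0.0075,0.7,0],
])

```text
clock: 8.1
tool_pos: [444.5, 185.8, 81.1]
tool_rot: [3.114, 0.417, -0.0]
force: [-1.6, -1.0, -0.6]
gripper_width: 0.215
```

Run:
```python
from h import *
plan(None,0)
```

```text
clk 8.10 pos [444.5 185.8  81.1] yaw 15.25 F [-1.62 -0.97 -0.58] T [-0.031  0.054  0.026] w 18.4
```

>>> step_arm([
  [0,0,0.0006,0,0],
  [0,0,0.001,0,0],
  [0,0,0.001,0,0],
])

```text
clock: 8.48
tool_pos: [444.5, 185.8, 80.9]
tool_rot: [3.113, 0.417, 0.0]
force: [-4.4, -2.2, 7.3]
gripper_width: 0.218
```

Run:
```python
from h import *
plan(None,0)
s=state();c=capture("wrist")
f=cv2.convertScaleAbs(c["frame"][:,:,::-1],alpha=1.5);cv2.imwrite("pics/w7.png",cv2.resize(f,None,fx=1.5,fy=1.5))
plan(None,0)
```

```text
clk 8.47 pos [444.5 185.8  80.9] yaw 15.25 F [-4.37 -2.22  7.28] T [-0.294  0.642 -0.078] w 18.6
clk 8.53 pos [444.5 185.8  80.9] yaw 15.25 F [-3.72 -1.16  8.07] T [-0.29   0.618 -0.003] w 18.2
```

View pics/w7.png

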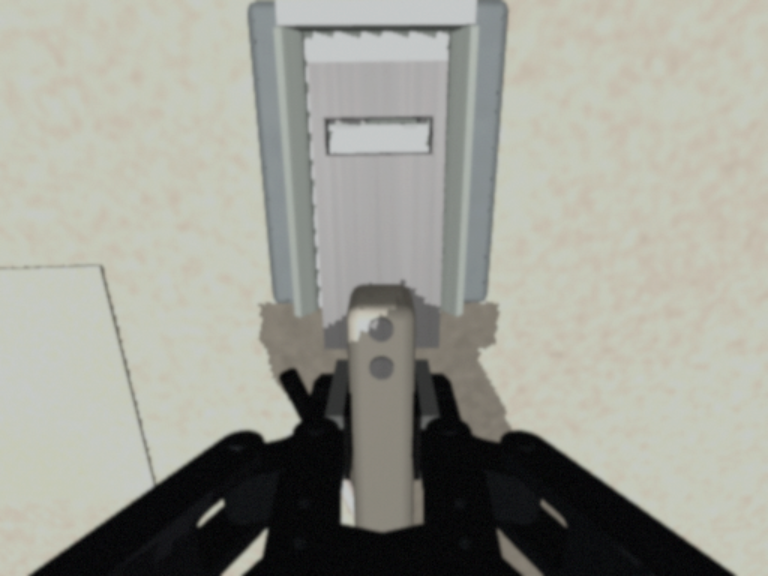

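>>> step_arm([
  [0,-0.0003,-0.0006,0,0],
  [0.002,-0.0004,-0.0006,0,0],
  [0.004,-0.0004,-0.0006,0,0],
  [0.006,-0.0004,-0.0006,0,0],
  [0.0065,-0.0004,-0.0006,0,0],
])

```text
clock: 9.15
tool_pos: [450.7, 188.0, 80.9]
tool_rot: [3.114, 0.417, -0.0]
force: [-4.9, -1.2, 5.4]
gripper_width: 0.214
```

Run:
```python
from h import *
plan(None,0)
s=state();c=capture("wrist")
f=cv2.convertScaleAbs(c["frame"][:,:,::-1],alpha=1.5);cv2.imwrite("pics/w8.png",cv2.resize(f,None,fx=1.5,fy=1.5))
plan(None,0)
```

```text
clk 9.15 pos [450.7 188.   80.9] yaw 15.25 F [-4.9  -1.16  5.42] T [-0.125  0.777  0.038] w 18.3
clk 9.20 pos [450.7 188.   80.9] yaw 15.25 F [-3.72 -1.    3.23] T [-0.068  0.582 -0.049] w 18.4
```

View pics/w8.png

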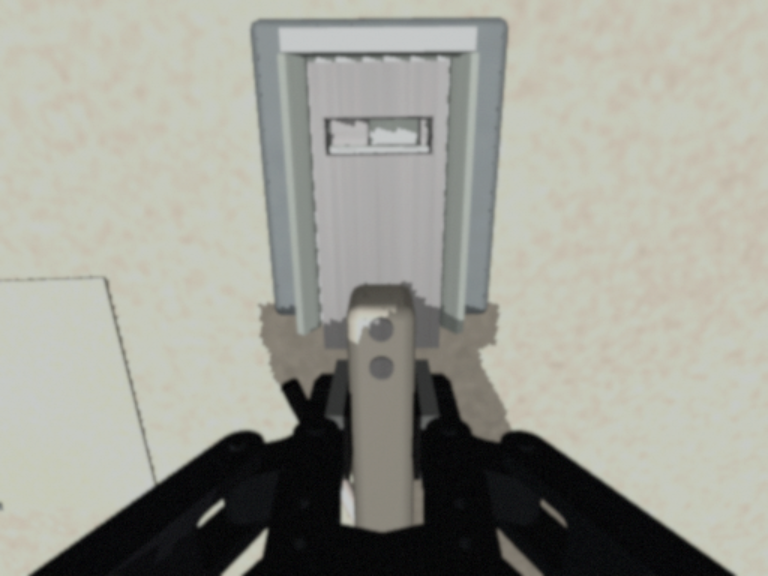

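>>> step_arm([
  [0.0006,0,0,0,0],
  [0.0012,0,0,0,0],
  [0.0016,0,0,0,0],
  [0.0018,0,0,0,0],
])

```text
clock: 9.7
tool_pos: [452.4, 188.4, 80.9]
tool_rot: [3.114, 0.417, -0.0]
force: [-4.9, -1.2, 5.7]
gripper_width: 0.218
```

>>> step_arm([
  [0.0004,0,0,0,0],
  [0.0008,0,0,0,0],
])

```text
clock: 9.95
tool_pos: [453.1, 188.6, 80.9]
tool_rot: [3.114, 0.417, -0.0]
force: [-6.0, -0.8, 7.6]
gripper_width: 0.217
```

>>> step_arm([
  [0.0004,0,0,0,0],
  [0.0008,0,0,0,0],
])

```text
clock: 10.2
tool_pos: [453.0, 188.5, 80.9]
tool_rot: [3.113, 0.417, -0.003]
force: [-9.4, -2.1, 9.6]
gripper_width: 0.22
```

Run:
```python
from h import *
plan(None,0)
s=state();c=capture("wrist")
f=cv2.convertScaleAbs(c["frame"][10:130,150:350,::-1],alpha=1.5);cv2.imwrite("pics/w9.png",cv2.resize(f,None,fx=4,fy=4))
plan(None,0)
```

```text
clk 10.20 pos [453.  188.5  80.9] yaw 15.26 F [-9.43 -2.09  9.55] T [-0.27   1.682  0.055] w 18.8
clk 10.25 pos [453.1 188.5  80.9] yaw 15.25 F [-7.67 -1.81  9.34] T [-0.237  1.496  0.016] w 18.4
```

View pics/w9.png

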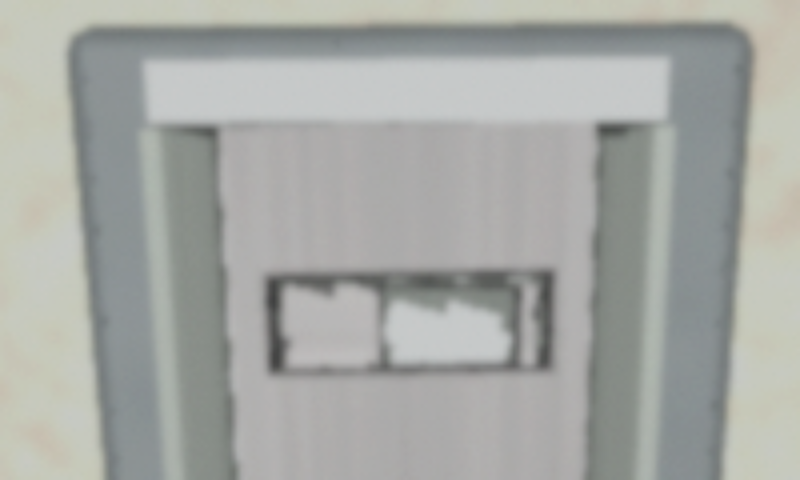

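Run:
```python
from h import *
s=state();c=capture("wrist")
M=R.from_rotvec(s["tool_rot"]).as_matrix()
for n,(u,v),z in [("tongue slot",(410.5,321),83),("tl",(268,272),83),("br",(553,370),83),("nut c",(450,321),71),("nutL",(383,321),71),("nutR",(517,321),71),("stop L",(215,122),83),("stopR",(600,122),83),("cheekL",(140,128),85),("cheekR",(672,128),85)]:
    p=ray(c,(150+u/4,10+v/4),z,s);print(n,p.round(1),(M.T@(p-s["tool_pos"])).round(1))
```

```text
tongue slot [534.4 211.2  83. ] [84.4 -0.4 -2.2]
tl [535.1 227.7  83. ] [ 89.5 -16.2  -2.3]
br [533.6 194.2  83. ] [79.1 15.7 -2.2]
nut c [535.7 206.6  71. ] [84.5  4.3  9.8]
nutL [533.5 214.5  71. ] [84.4 -3.8  9.7]
nutR [537.8 198.7  71. ] [84.5 12.4  9.8]
stop L [548.2 236.5  83. ] [104.4 -21.2  -2.3]
stopR [559.  196.9  83. ] [104.4  19.8  -2.3]
cheekL [545.3 243.6  85. ] [103.5 -28.8  -4.3]
cheekR [560.1 189.7  85. ] [103.6  27.1  -4.3]
```

>>> step_arm([
  [-0.0003,0,-0.0003,0,0],
  [-0.0006,0,-0.0006,0,0],
])

```text
clock: 10.55
tool_pos: [453.1, 188.6, 81.2]
tool_rot: [3.114, 0.417, -0.001]
force: [-3.6, 0.7, 0.3]
gripper_width: 0.218
```

>>> step_arm([
  [0,0,0,0,0.03],
  [0,0,0,0,0.045],
  [0,0,0,0,0.05],
  [0,0,-0.01,0,0.05],
  [0,0,-0.06,0,0.05],
  [0,0,-0.12,0,0.05],
])

```text
clock: 11.3
tool_pos: [452.8, 188.5, 202.8]
tool_rot: [-3.113, -0.418, 0.003]
force: [0.9, -0.0, -0.3]
gripper_width: 0.587
```

Run:
```python
from h import *
plan([590,-220,190],20)
s=state();c=capture("wrist")
f=cv2.convertScaleAbs(c["frame"][:,:,::-1],alpha=1.5);cv2.imwrite("pics/w10.png",cv2.resize(f,None,fx=1.5,fy=1.5))
```

```text
clk 11.30 pos [452.8 188.5 202.8] yaw 15.28 F [ 0.85 -0.02 -0.29] T [-0.001 -0.053 -0.032] w 50.1
d(m) [0.0247 0.4303 0.0125] turn -4.72
```

View pics/w10.png

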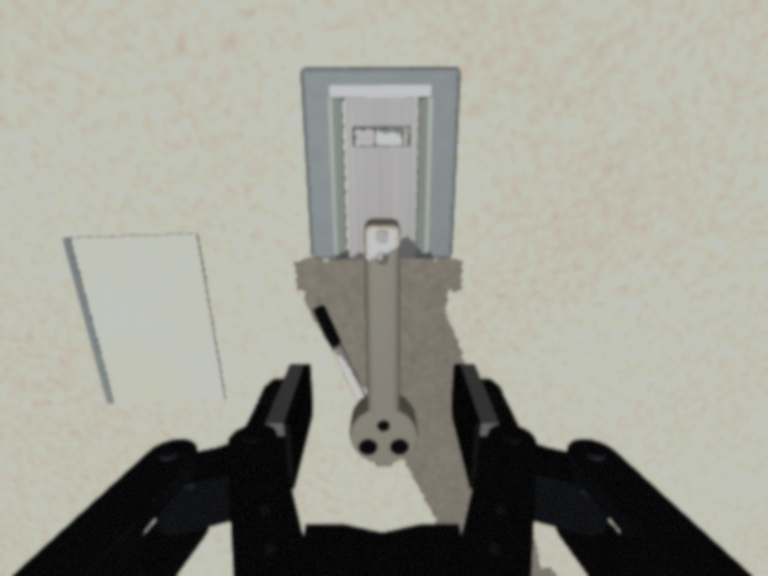

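Run:
```python
from h import *
plan([595,-276,190],45)
```

```text
clk 11.35 pos [455.8 191.2 210.7] yaw 15.34 F [2.55 2.82 6.82] T [ 0.137 -0.201  0.05 ] w 50.2
d(m) [0.0104 0.4874 0.0202] turn -29.66
```

>>> step_arm([
  [0.001,0.054,0,-3.5,0.05],
  [0.002,0.108,0,-7,0.05],
  [0.003,0.162,0,-10,0.05],
  [0.005,0.216,0,-13.5,0.05],
  [0.006,0.27,0,-17,0.05],
  [0.007,0.325,0,-20,0.05],
  [0.008,0.38,0,-24,0.05],
  [0.01,0.435,0.005,-27,0.05],
])

```text
clock: 12.35
tool_pos: [578.2, -230.4, 197.7]
tool_rot: [2.928, 1.134, 0.002]
force: [1.3, 0.5, -0.3]
gripper_width: 0.583
```

Run:
```python
from h import *
plan([595,-276,190],45)
print(state()["joint_pos"])
```

```text
clk 12.35 pos [ 578.2 -230.4  197.7] yaw 42.35 F [ 1.29  0.48 -0.26] T [ 0.042 -0.085  0.042] w 49.7
d(m) [-0.0183  0.0451  0.0078] turn -2.65
[ 0.74889171  0.51451703 -0.63777531  1.61163716  0.33120532  1.12391855
 -0.80261953]
```

>>> step_arm([
  [-0.018,0.045,0.006,-2.6,0.05],
  [-0.018,0.045,0.006,-2.6,0.05],
  [-0.018,0.045,0.006,-2.6,0.05],
])

```text
clock: 12.72
tool_pos: [594.4, -272.9, 190.7]
tool_rot: [-2.903, -1.198, -0.001]
force: [0.2, 1.3, -1.4]
gripper_width: 0.588
```

Run:
```python
from h import *
plan(None,0)
s=state();c=capture("wrist")
f=cv2.convertScaleAbs(c["frame"][:,:,::-1],alpha=1.7);cv2.imwrite("pics/w11.png",cv2.resize(f,None,fx=1.5,fy=1.5))
cv2.imwrite("pics/raw.png",c["frame"][:,:,::-1])
```

```text
clk 12.72 pos [ 594.4 -272.9  190.7] yaw 44.85 F [ 0.2   1.29 -1.43] T [ 0.05  -0.029  0.067] w 50.2
```

View pics/w11.png

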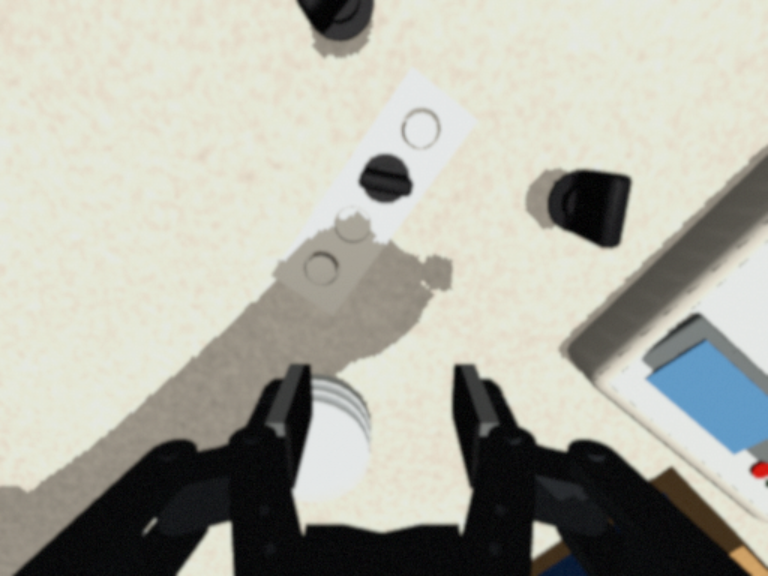

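Run:
```python
import cv2
f=cv2.imread("pics/raw.png")[90:150,215:300]
f=cv2.convertScaleAbs(f,alpha=3.5,beta=0);cv2.imwrite("pics/w12.png",cv2.resize(f,None,fx=8,fy=8,interpolation=cv2.INTER_CUBIC))
```

```text
(no output)
```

View pics/w12.png

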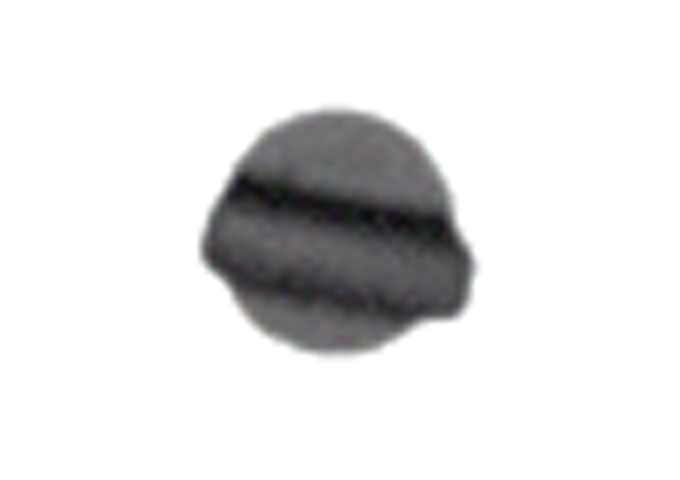

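Run:
```python
from h import *
s=state();c=capture("wrist")
P=lambda u,v,z:ray(c,(215+(u+.0)/8,90+v/8),z,s)
a,b=P(208,236,85),P(468,287,85);print("wing",a,b,np.linalg.norm(a-b),np.degrees(np.arctan2(*(b-a)[1::-1])),"mid",(a+b)/2)
a2,b2=P(245,190,85),P(445,225,85);print(np.degrees(np.arctan2(*(b2-a2)[1::-1])))
l,r,t,bo=P(228,230,51),P(453,230,51),P(340,107,51),P(340,354,51);print("collar",(l+r)/2,(t+bo)/2,np.linalg.norm(l-r),np.linalg.norm(t-bo),P(340,230,51))
for (u,v) in[(421,128),(321,268)]: print("vial",ray(c,(u/1.5,v/1.5),53,s))
```

```text
wing [ 631.19113241 -220.7166478    85.        ] [ 646.42552994 -243.19730382   85.        ] 27.156339282456162 -55.87580441195594 mid [ 638.80833117 -231.95697581   85.        ]
-54.66127780689867
collar [ 639.45971243 -232.10081769   51.        ] [ 639.21782708 -232.26166498   51.        ] 26.104013726504615 27.885436146590507 [ 639.41865238 -232.0597064    51.        ]
vial [ 674.49034859 -226.00365221   53.        ]
vial [ 568.82517259 -242.31007947   53.        ]
```

Run:
```python
from h import *
plan([639.1,-232.1,110],125)
```

```text
clk 12.82 pos [ 594.6 -272.   191.2] yaw 44.96 F [-0.08 -0.12  0.27] T [0.015 0.018 0.022] w 50.2
d(m) [0.0597 0.0032 0.0812] turn -80.04
```

>>> step_arm([
  [0.01,0,0.01,-10,0.045],
  [0.02,0,0.02,-20,0.04],
  [0.03,0.001,0.03,-30,0.04],
  [0.04,0.002,0.04,-40,0.04],
  [0.05,0.003,0.05,-50,0.04],
  [0.06,0.003,0.06,-60,0.04],
  [0.06,0.003,0.07,-70,0.04],
  [0.06,0.003,0.08,-80,0.04],
])

```text
clock: 13.82
tool_pos: [639.4, -232.0, 111.1]
tool_rot: [1.443, 2.79, -0.0]
force: [0.2, -0.0, -0.3]
gripper_width: 0.468
```

>>> step_arm([
  [0,0,0,0,0.036],
  [0,0,0,0,0.036],
])

```text
clock: 14.08
tool_pos: [639.4, -233.0, 111.4]
tool_rot: [1.458, 2.782, 0.0]
force: [-0.3, 0.2, 0.8]
gripper_width: 0.421
```

Run:
```python
from h import *
plan([639.1,-232.1,58],125)
print(state()["joint_pos"])
s=state();c=capture("wrist")
f=cv2.convertScaleAbs(c["frame"][:,:,::-1],alpha=2.2);cv2.imwrite("pics/w13.png",cv2.resize(f,None,fx=1.5,fy=1.5))
```

```text
clk 14.07 pos [ 639.4 -233.   111.4] yaw 124.68 F [-0.31  0.23  0.8 ] T [ 0.005 -0.029  0.053] w 35.9
d(m) [0.0009 0.0003 0.0534] turn -0.32
[ 0.82034514  0.78881544 -0.88510811  1.52307943  0.64846796  1.14191584
  0.40990147]
```

View pics/w13.png

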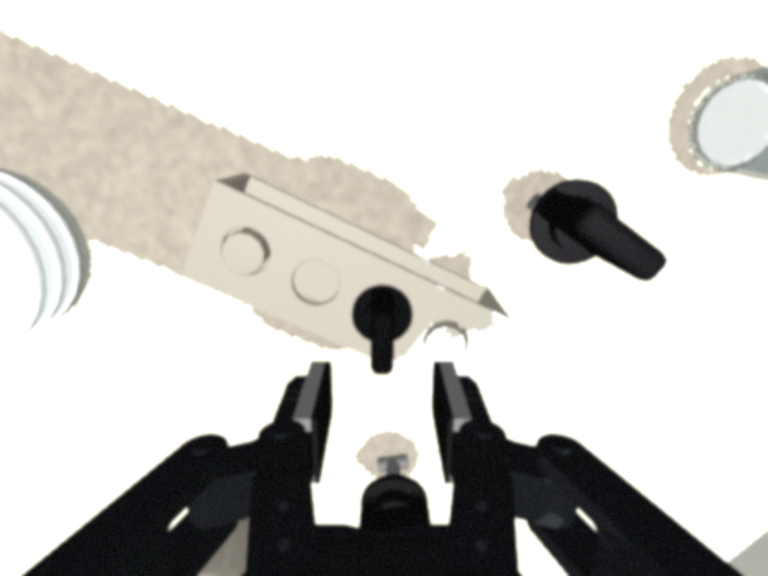

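>>> step_arm([
  [0.0007,0,0.015,-0.3,0.036],
  [0.0007,0,0.035,-0.3,0.034],
  [0.0007,0,0.048,-0.3,0.032],
  [0.0007,0,0.0525,-0.3,0.032],
  [0.0007,0,0.0525,-0.3,0.032],
  [0.0007,0,0.0525,-0.3,0.018],
  [0.0007,0,0.0525,-0.3,0.012],
  [0.0007,0,0.0525,-0.3,0.0],
], force=30)

```text
clock: 15.12
tool_pos: [639.0, -233.2, 58.6]
tool_rot: [1.447, 2.788, 0.0]
force: [-0.4, -0.1, 2.5]
gripper_width: 0.111
```

>>> step_arm([
  [0,0,0,0,0],
  [0,0,0,0,0],
], force=60)

```text
clock: 15.38
tool_pos: [639.0, -233.1, 58.7]
tool_rot: [1.447, 2.788, 0.0]
force: [-0.4, 0.5, 5.5]
gripper_width: 0.106
```

Run:
```python
from h import *
plan([639.1,-232.1,58],125)
s=state();c=capture("wrist")
f=cv2.convertScaleAbs(c["frame"][:,:,::-1],alpha=2.2);cv2.imwrite("pics/w14.png",cv2.resize(f,None,fx=1.5,fy=1.5))
```

```text
clk 15.38 pos [ 639.  -233.1   58.7] yaw 125.14 F [-0.41  0.55  5.47] T [-0.072  0.154 -0.013] w 9.0
d(m) [0.0008 0.0007 0.0007] turn 0.14
```

View pics/w14.png

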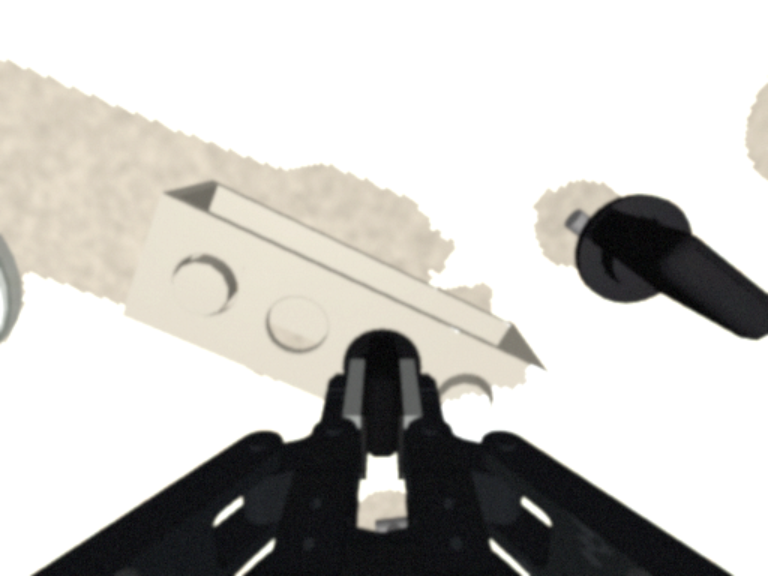

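>>> step_arm([
  [0,0,-0.01,0,0],
  [0,0,-0.04,0,0],
  [0,0,-0.08,0,0],
  [0,0,-0.1,0,0],
  [0,0,-0.1,0,0],
])

```text
clock: 16.05
tool_pos: [639.3, -233.2, 159.3]
tool_rot: [1.446, 2.786, 0.0]
force: [0.3, -0.8, -1.4]
gripper_width: 0.103
```

Run:
```python
from h import *
plan([535.5,205.7,160],105.25)
s=state();c=capture("wrist")
f=cv2.convertScaleAbs(c["frame"][:,:,::-1],alpha=2.2);cv2.imwrite("pics/w15.png",cv2.resize(f,None,fx=1.5,fy=1.5))
```

```text
clk 16.05 pos [ 639.3 -233.2  159.3] yaw 125.14 F [ 0.33 -0.83 -1.38] T [-0.005 -0.015  0.009] w 8.8
d(m) [ 0.4186  0.1677 -0.0013] turn 19.89
```

View pics/w15.png

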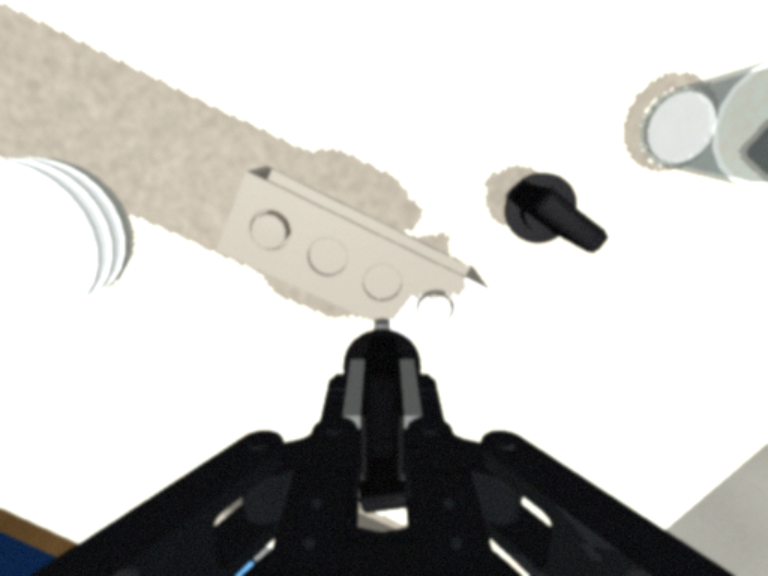

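>>> step_arm([
  [0.05,0.02,0,2.5,0],
  [0.1,0.04,0,5,0],
  [0.15,0.06,0,7.5,0],
  [0.2,0.08,0,10,0],
  [0.25,0.1,0,12.5,0],
  [0.3,0.12,0,15,0],
  [0.35,0.14,0,17.5,0],
  [0.395,0.158,0,19.9,0],
])

```text
clock: 17.1
tool_pos: [539.0, 182.1, 156.2]
tool_rot: [-1.907, -2.494, 0.003]
force: [0.4, 0.6, -0.6]
gripper_width: 0.105
```

>>> step_arm([
  [0,0,0,0,0],
  [0,0,0,0,0],
])

```text
clock: 17.35
tool_pos: [540.0, 180.0, 156.5]
tool_rot: [-1.906, -2.496, 0.003]
force: [0.3, -0.0, -0.4]
gripper_width: 0.104
```

Run:
```python
from h import *
plan([535.5,205.7,160],105.25)
print(state()["joint_pos"])
s=state();c=capture("wrist")
f=cv2.convertScaleAbs(c["frame"][:,:,::-1],alpha=1.7);cv2.imwrite("pics/w16.png",cv2.resize(f,None,fx=1.5,fy=1.5))
cv2.imwrite("pics/raw16.png",c["frame"][:,:,::-1])
```

```text
clk 17.35 pos [540.  180.  156.5] yaw 105.28 F [ 0.31 -0.01 -0.42] T [-0.008 -0.024  0.018] w 8.9
d(m) [ 0.0259  0.0024 -0.0035] turn 0.03
[ 0.25127925  0.5601877  -0.91025333  1.77203164  0.50094859  1.06242211
 -0.57222639]
```

View pics/w16.png

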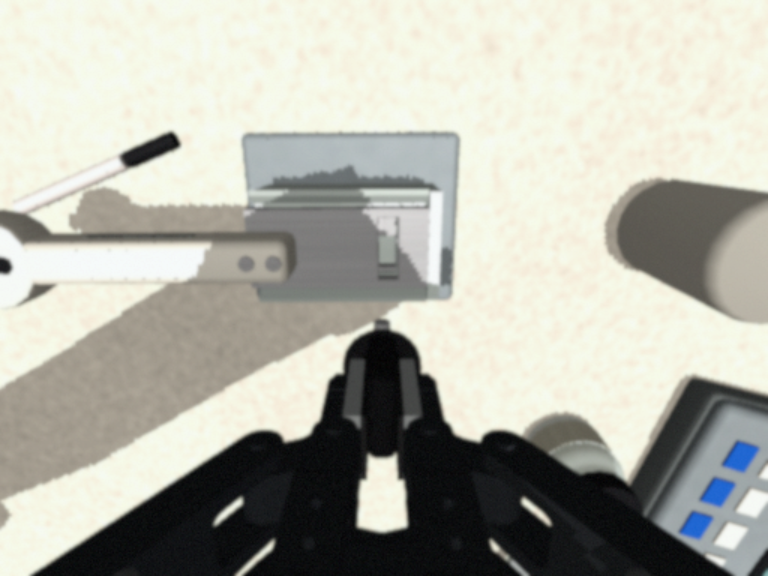

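Run:
```python
import cv2
f=cv2.imread("pics/raw16.png")[120:240,215:315]
f=cv2.convertScaleAbs(f,alpha=2.2,beta=0);cv2.imwrite("pics/w17.png",cv2.resize(f[:100],None,fx=7,fy=6,interpolation=cv2.INTER_CUBIC))
```

```text
(no output)
```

View pics/w17.png

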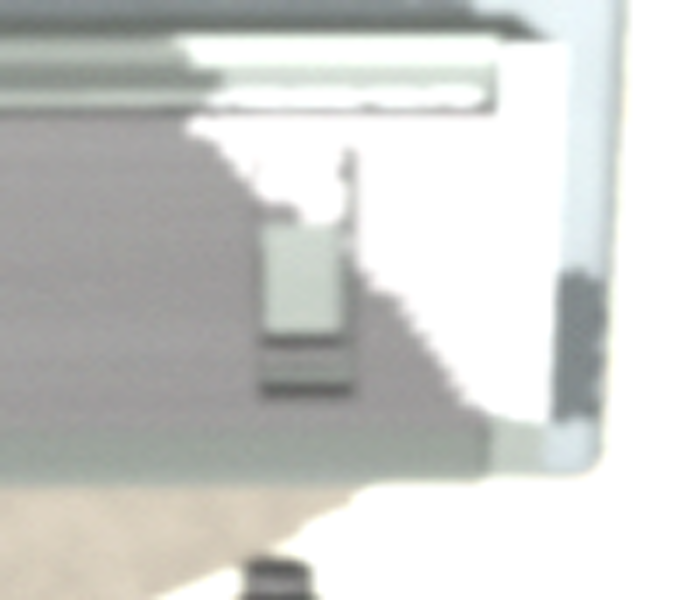

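Run:
```python
from h import *
s=state();c=capture("wrist")
M=R.from_rotvec(s["tool_rot"]).as_matrix()
for n,(u,v),z in [("tongue slot L",(258,350),83),("R",(355,350),83),("nut low L",(262,336),71),("nut low R",(345,336),71),("tongue low",(306,392),83),("pin",(278.5,562),s["tool_pos"][2]-10.7-21),("cheek low edge near stop",(490,115),75)]:
    p=ray(c,(215+u/7,120+v/6),z,s);print(n,p.round(1),(M.T@(p-s["tool_pos"])).round(1))
```

```text
tongue slot L [532.8 199.4  83. ] [21.4 -1.9 73.7]
R [543.  202.1  83. ] [21.4  8.6 73.7]
nut low L [533.5 198.   71. ] [19.9 -1.5 85.7]
nut low R [542.7 200.5  71. ] [19.9  7.9 85.7]
tongue low [539.3 195.4  83. ] [15.8  3.4 73.7]
pin [538. 189. 125.] [10.   0.3 31.7]
cheek low edge near stop [549.4 233.3  75. ] [49.7 23.1 81.6]
```

>>> step_arm([
  [0.013,0.0015,0,0,0],
  [0.0262,0.0029,0.01,0,0],
  [0.0262,0.0029,0.02,0,0],
  [0.0262,0.0029,0.03,0,0],
  [0.0262,0.0029,0.03,0,0],
])

```text
clock: 18.08
tool_pos: [535.9, 206.1, 126.7]
tool_rot: [-1.907, -2.496, 0.003]
force: [-0.1, -0.1, -1.1]
gripper_width: 0.105
```

Run:
```python
from h import *
plan([535.5,205.7,125],105.25)
s=state();c=capture("wrist")
f=cv2.convertScaleAbs(c["frame"][:,:,::-1],alpha=2);cv2.imwrite("pics/w18.png",cv2.resize(f,None,fx=1.5,fy=1.5))
cv2.imwrite("pics/raw18.png",c["frame"][:,:,::-1])
f=cv2.convertScaleAbs(c["frame"][150:250,205:305,::-1],alpha=2.5);cv2.imwrite("pics/w19.png",cv2.resize(f,None,fx=6,fy=6,interpolation=cv2.INTER_CUBIC))
```

```text
clk 18.07 pos [535.9 206.1 126.7] yaw 105.23 F [-0.1  -0.06 -1.12] T [-0.032 -0.026  0.037] w 9.0
d(m) [-0.0003 -0.0005  0.0017] turn -0.02
```

View pics/w19.png

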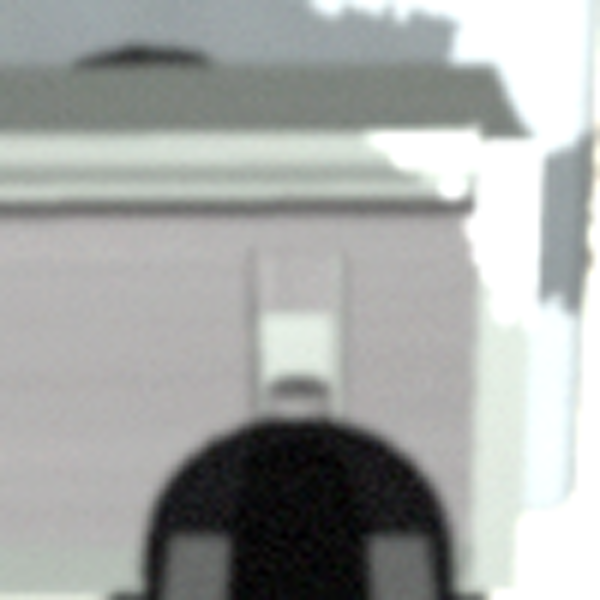

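Run:
```python
from h import *
s=state();c=capture("wrist")
M=R.from_rotvec(s["tool_rot"]).as_matrix()
z0=s["tool_pos"][2]
for n,(u,v),z in [("tongue slot far L",(258,250),83),("R",(345,250),83),("nut far",(300,315),71),("nutL",(265,330),71),("nutR",(336,330),71),("pin top L",(270,384),z0-10.7-21),("pin topR",(327,384),z0-31.7),("pinbot",(298,412),z0-10.7-28),("collar top L",(150,530),z0-7.7),("collar R",(450,530),z0-7.7),("collar far",(300,422),z0-7.7)]:
    p=ray(c,(205+u/6,150+v/6),z,s);print(n,p.round(1),(M.T@(p-s["tool_pos"])).round(1))
```

```text
tongue slot far L [526.7 225.1  83. ] [20.5 -4.2 44.4]
R [536.  227.7  83. ] [20.5  5.4 44.4]
nut far [534.4 214.6  71. ] [ 8.3  0.5 56.4]
nutL [530.9 211.6  71. ] [ 6.4 -3.7 56.4]
nutR [539.1 213.9  71. ] [ 6.4  4.8 56.4]
pin top L [531.  215.1  95.7] [ 9.8 -2.7 31.7]
pin topR [536.8 216.7  95.7] [ 9.8  3.3 31.7]
pinbot [535.5 209.8  88.7] [ 3.4  0.2 38.7]
collar top L [521.6 207.6 119.7] [  4.9 -13.7   7.7]
collar R [548.9 215.1 119.7] [ 5.  14.6  7.7]
collar far [532.4 222.1 119.7] [16.1  0.4  7.7]
```

>>> step_arm([
  [-0.0003,0.0003,0.004,0,0],
  [-0.0003,0.0003,0.008,0,0],
  [-0.0003,0.0003,0.012,0,0],
  [-0.0003,0.0003,0.014,0,0],
])

```text
clock: 18.68
tool_pos: [536.6, 206.6, 113.6]
tool_rot: [-1.907, -2.496, 0.0]
force: [0.3, -0.0, -0.2]
gripper_width: 0.103
```

>>> step_arm([
  [0,0,0.001,0,0],
  [0,0,0.002,0,0],
  [0,0,0.003,0,0],
  [0,0,0.004,0,0],
])

```text
clock: 19.18
tool_pos: [536.5, 206.7, 109.9]
tool_rot: [-1.907, -2.496, 0.001]
force: [-0.7, -0.2, -0.2]
gripper_width: 0.112
```

>>> step_arm([
  [0,0,0.001,0,0],
  [0,0,0.002,0,0],
  [0,0,0.003,0,0],
])

```text
clock: 19.55
tool_pos: [536.6, 206.7, 106.9]
tool_rot: [-1.907, -2.496, 0.0]
force: [-1.8, -0.5, 1.7]
gripper_width: 0.105
```

>>> step_arm([
  [0,0,0.0005,0,0],
  [0,0,0.001,0,0],
  [0,0,0.001,0,0],
])

```text
clock: 19.92
tool_pos: [536.5, 206.6, 105.9]
tool_rot: [-1.907, -2.497, 0.001]
force: [-1.8, -1.4, 1.0]
gripper_width: 0.104
```

Run:
```python
from h import *
plan(None,0)
c=capture("wrist")
f=cv2.convertScaleAbs(c["frame"][150:250,205:305,::-1],alpha=2.5);cv2.imwrite("pics/w20.png",cv2.resize(f,None,fx=6,fy=6,interpolation=cv2.INTER_CUBIC))
plan(None,0)
```

```text
clk 19.93 pos [536.5 206.6 105.9] yaw 105.25 F [-1.76 -1.38  1.03] T [-0.104  0.604  0.028] w 8.9
clk 19.98 pos [536.5 206.6 105.9] yaw 105.25 F [-2.17 -0.64  0.76] T [-0.138  0.654  0.038] w 8.9
```

View pics/w20.png

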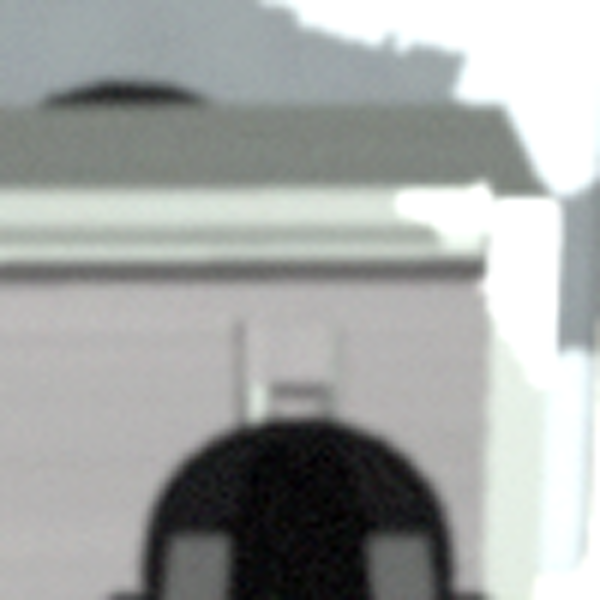

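>>> step_arm([
  [0,-0.0005,0,0,0],
  [0,-0.0009,0,0,0],
  [0,-0.0009,0.001,0,0],
  [0,-0.0009,0.002,0,0],
])

```text
clock: 20.48
tool_pos: [536.2, 206.5, 104.0]
tool_rot: [1.907, 2.496, 0.001]
force: [-0.7, 0.1, -0.2]
gripper_width: 0.106
```

Run:
```python
from h import *
plan(None,0)
```

```text
clk 20.48 pos [536.2 206.5 104. ] yaw 105.24 F [-0.7   0.13 -0.16] T [ 0.026 -0.045 -0.016] w 9.1
```

>>> step_arm([
  [0,0,0.0015,0,0],
  [0,0,0.003,0,0],
  [0,0,0.0045,0,0],
  [0,0,0.006,0,0],
])

```text
clock: 20.98
tool_pos: [535.9, 206.5, 97.9]
tool_rot: [1.907, 2.497, 0.0]
force: [-0.9, -0.9, -0.2]
gripper_width: 0.107
```

>>> step_arm([
  [0,0,0.001,0,0],
  [0,0,0.002,0,0],
  [0,0,0.003,0,0],
])

```text
clock: 21.35
tool_pos: [535.9, 206.5, 94.9]
tool_rot: [1.907, 2.496, 0.0]
force: [0.4, -1.0, 0.4]
gripper_width: 0.104
```

>>> step_arm([
  [0,0,0.0007,0,0],
  [0,0,0.0014,0,0],
  [0,0,0.0014,0,0],
])

```text
clock: 21.72
tool_pos: [535.9, 206.5, 93.6]
tool_rot: [1.907, 2.496, -0.0]
force: [-0.6, -0.2, 0.3]
gripper_width: 0.102
```

>>> step_arm([
  [0,0,0.0004,0,0],
  [0,0,0.0008,0,0],
  [0,0,0.0012,0,0],
])

```text
clock: 22.1
tool_pos: [536.0, 206.5, 93.6]
tool_rot: [1.907, 2.496, -0.0]
force: [-4.8, -2.9, 14.6]
gripper_width: 0.105
```

Run:
```python
from h import *
plan(None,0)
c=capture("wrist")
f=cv2.convertScaleAbs(c["frame"][130:250,185:325,::-1],alpha=2.5);cv2.imwrite("pics/w21.png",cv2.resize(f,None,fx=5,fy=5,interpolation=cv2.INTER_CUBIC))
plan(None,0)
```

```text
clk 22.10 pos [536.  206.5  93.6] yaw 105.24 F [-4.76 -2.86 14.61] T [-0.727  1.047  0.012] w 9.0
clk 22.15 pos [536.  206.5  93.6] yaw 105.24 F [-2.99 -3.02 12.17] T [-0.62   0.825 -0.024] w 8.9
```

View pics/w21.png

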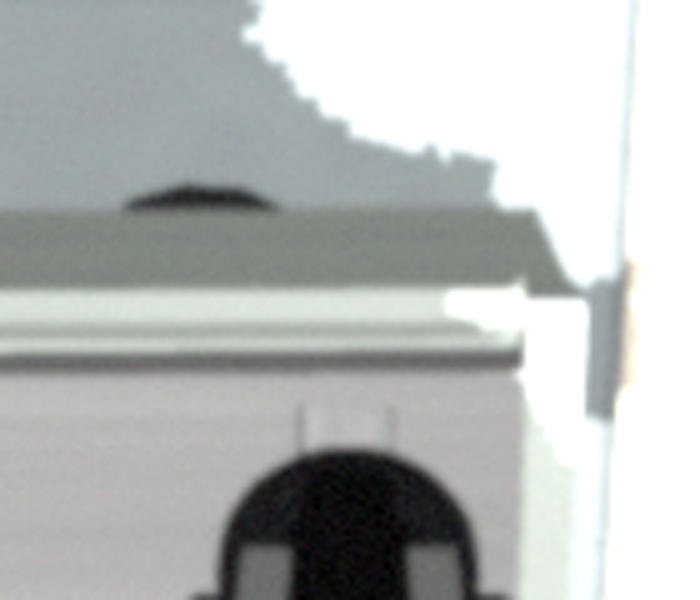

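>>> step_arm([
  [0,0,-0.0005,0,0],
  [0,0,-0.0007,0,0],
  [0,-0.0001,-0.0007,5,0],
  [0,-0.0002,-0.0007,11,0],
  [0.0001,-0.0003,-0.0007,18,0],
  [0.0001,-0.0004,-0.0007,25,0],
])

```text
clock: 22.9
tool_pos: [535.7, 206.9, 93.6]
tool_rot: [2.406, 2.02, 0.002]
force: [-0.5, -0.3, 4.1]
gripper_width: 0.101
```

Run:
```python
from h import *
plan(None,0);print(state()["joint_pos"][-1])
```

```text
clk 22.90 pos [535.7 206.9  93.6] yaw 80.03 F [-0.52 -0.28  4.12] T [0.015 0.242 0.003] w 8.7
-1.0589219760919513
```

>>> step_arm([
  [0,-0.0001,0,7,0],
  [0,-0.0002,0,14,0],
  [0.0001,-0.0003,0,21,0],
  [0.0001,-0.0004,0,28,0],
  [0.0002,-0.0005,0,34,0],
  [0.0002,-0.0005,0,34,0],
])

```text
clock: 23.65
tool_pos: [535.0, 207.3, 93.6]
tool_rot: [-2.888, -1.235, -0.001]
force: [-2.4, -0.3, 5.8]
gripper_width: 0.107
```

Run:
```python
from h import *
plan(None,0);print(state()["joint_pos"][-1])
```

```text
clk 23.65 pos [535.  207.3  93.6] yaw 46.31 F [-2.36 -0.27  5.78] T [ 0.048  0.52  -0.094] w 9.2
-1.5660183151434424
```

>>> step_arm([
  [0,0,0,2,0],
  [0,-0.0001,0,4,0],
  [0,-0.0001,0,4,0],
])

```text
clock: 24.02
tool_pos: [535.0, 207.4, 93.6]
tool_rot: [-2.929, -1.136, -0.001]
force: [-1.6, 0.2, 6.4]
gripper_width: 0.1
```

Run:
```python
from h import *
for _ in range(3):
  plan(None,0);capture("top")
```

```text
clk 24.02 pos [535.  207.4  93.6] yaw 42.40 F [-1.64  0.2   6.35] T [ 0.115  0.547 -0.011] w 8.6
clk 24.07 pos [535.  207.4  93.6] yaw 42.42 F [-2.05  0.98  5.85] T [ 0.103  0.544 -0.085] w 8.9
clk 24.12 pos [535.  207.4  93.6] yaw 42.43 F [-1.25  1.15  6.24] T [0.095 0.591 0.016] w 8.9
```

>>> step_arm([
  [0,0,0,2,0],
  [0,0,0,4,0],
  [0,0,0,4,0],
])

```text
clock: 24.55
tool_pos: [534.9, 207.5, 93.6]
tool_rot: [-2.966, -1.033, -0.001]
force: [-2.4, -0.6, 5.7]
gripper_width: 0.106
```

Run:
```python
from h import *
for _ in range(3):
  plan(None,0);capture("top")
```

```text
clk 24.55 pos [534.9 207.5  93.6] yaw 38.41 F [-2.44 -0.59  5.66] T [ 0.122  0.526 -0.043] w 9.0
clk 24.60 pos [534.9 207.4  93.6] yaw 38.43 F [-1.48  0.39  5.88] T [ 0.091  0.528 -0.064] w 8.9
clk 24.65 pos [535.  207.4  93.6] yaw 38.42 F [-2.27  0.83  6.52] T [ 0.125  0.525 -0.057] w 8.9
```

>>> step_arm([
  [0,0,0,1.5,0],
  [0,0,0,3,0],
  [0,0,0,3,0],
])

```text
clock: 25.08
tool_pos: [534.9, 207.4, 93.6]
tool_rot: [-2.992, -0.955, -0.001]
force: [-2.3, -0.1, 7.2]
gripper_width: 0.106
```

Run:
```python
from h import *
for _ in range(3):
  plan(None,0);c=capture("wrist")
f=cv2.convertScaleAbs(c["frame"][:,:,::-1],alpha=2);cv2.imwrite("pics/w22.png",cv2.resize(f,None,fx=1.5,fy=1.5,interpolation=cv2.INTER_CUBIC))
```

```text
clk 25.07 pos [534.9 207.4  93.6] yaw 35.41 F [-2.26 -0.07  7.24] T [ 0.153  0.554 -0.079] w 9.0
clk 25.12 pos [535.  207.5  93.6] yaw 35.42 F [-1.97  1.52  6.57] T [ 0.133  0.532 -0.067] w 8.9
clk 25.18 pos [535.  207.5  93.6] yaw 35.43 F [-2.27  1.41  6.37] T [ 0.145  0.523 -0.085] w 9.1
```

View pics/w22.png

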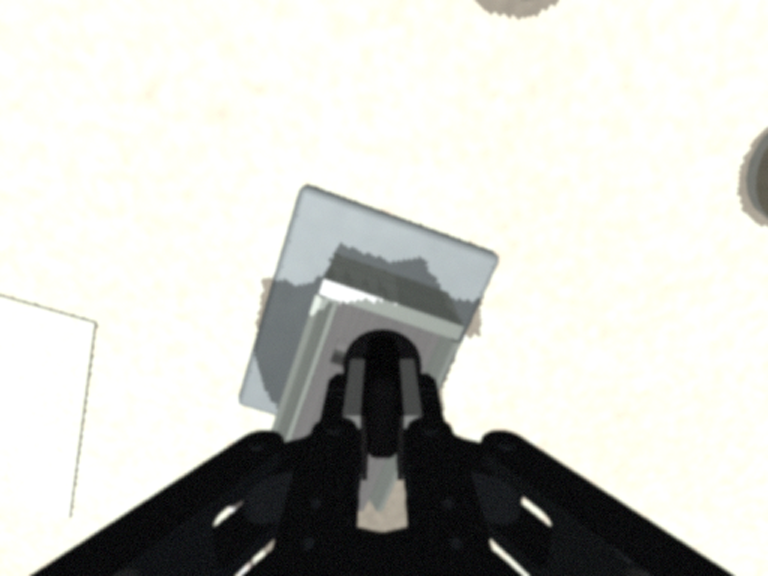

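>>> step_arm([
  [0,0,0,1,0],
  [0,0,0,2,0],
  [0,0,0,2,0],
])

```text
clock: 25.6
tool_pos: [534.9, 207.5, 93.6]
tool_rot: [-3.008, -0.903, -0.001]
force: [-2.7, 0.3, 6.4]
gripper_width: 0.105
```

Run:
```python
from h import *
for _ in range(4):
  plan(None,0);c=capture("wrist")
```

```text
clk 25.60 pos [534.9 207.5  93.6] yaw 33.42 F [-2.69  0.28  6.43] T [ 0.166  0.545 -0.043] w 9.0
clk 25.65 pos [534.9 207.4  93.6] yaw 33.43 F [-1.43 -0.39  6.86] T [ 0.118  0.558 -0.03 ] w 8.9
clk 25.70 pos [534.9 207.4  93.6] yaw 33.43 F [-2.47  0.18  6.86] T [ 0.166  0.549 -0.005] w 8.8
clk 25.75 pos [534.9 207.5  93.6] yaw 33.43 F [-2.23  0.84  6.57] T [0.121 0.563 0.002] w 8.8
```

>>> step_arm([
  [0,0,0,1,0],
  [0,0,0,2,0],
  [0,0,0,2,0],
])

```text
clock: 26.18
tool_pos: [534.9, 207.4, 93.6]
tool_rot: [-3.024, -0.851, -0.001]
force: [-2.0, 1.6, 5.9]
gripper_width: 0.106
```

Run:
```python
from h import *
for _ in range(4):
  plan(None,0);c=capture("wrist")
```

```text
clk 26.18 pos [534.9 207.4  93.6] yaw 31.43 F [-2.01  1.55  5.89] T [0.061 0.577 0.031] w 9.0
clk 26.23 pos [534.9 207.4  93.6] yaw 31.43 F [-1.31  0.5   7.49] T [ 0.079  0.564 -0.084] w 8.8
clk 26.27 pos [534.9 207.4  93.6] yaw 31.43 F [-1.75  0.95  6.74] T [0.101 0.608 0.   ] w 8.6
clk 26.32 pos [534.9 207.4  93.6] yaw 31.44 F [-2.3  -0.04  6.24] T [0.06  0.556 0.021] w 9.1
```

>>> step_arm([
  [0,0,0,1,0],
  [0,0,0,2,0],
  [0,0,0,2,0],
])

```text
clock: 26.75
tool_pos: [534.9, 207.3, 93.6]
tool_rot: [-3.038, -0.798, -0.001]
force: [-1.9, 0.2, 6.3]
gripper_width: 0.104
```

Run:
```python
from h import *
for _ in range(4):
  plan(None,0);c=capture("wrist")
```

```text
clk 26.75 pos [534.9 207.3  93.6] yaw 29.42 F [-1.91  0.18  6.28] T [ 0.058  0.503 -0.006] w 8.9
clk 26.80 pos [535.  207.3  93.6] yaw 29.43 F [-2.17  0.75  7.62] T [0.027 0.556 0.033] w 9.4
clk 26.85 pos [535.  207.3  93.6] yaw 29.43 F [-2.06 -1.03  6.8 ] T [ 0.019  0.593 -0.016] w 8.9
clk 26.90 pos [534.9 207.3  93.6] yaw 29.43 F [-2.52 -0.15  6.67] T [0.035 0.573 0.013] w 8.8
```

>>> step_arm([
  [0,0,0,1,0],
  [0,0,0,2,0],
  [0,0,0,2,0],
])

```text
clock: 27.32
tool_pos: [535.0, 207.2, 93.6]
tool_rot: [-3.052, -0.744, -0.001]
force: [-1.7, -0.6, 7.1]
gripper_width: 0.106
```

Run:
```python
from h import *
for _ in range(4):
  plan(None,0);c=capture("wrist")
f=cv2.convertScaleAbs(c["frame"][190:290,195:315,::-1],alpha=4);cv2.imwrite("pics/w23.png",cv2.resize(f,None,fx=6,fy=6,interpolation=cv2.INTER_CUBIC))
```

```text
clk 27.32 pos [535.  207.2  93.6] yaw 27.41 F [-1.66 -0.55  7.08] T [-0.072  0.555  0.039] w 9.0
clk 27.38 pos [534.9 207.2  93.6] yaw 27.42 F [-2.45 -0.05  7.02] T [-0.011  0.547  0.005] w 8.9
clk 27.43 pos [535.  207.2  93.6] yaw 27.43 F [-2.8   0.29  7.83] T [-0.064  0.568  0.006] w 9.0
clk 27.48 pos [535.  207.2  93.6] yaw 27.43 F [-2.08  0.74  6.61] T [-0.108  0.528 -0.079] w 8.9
```

View pics/w23.png

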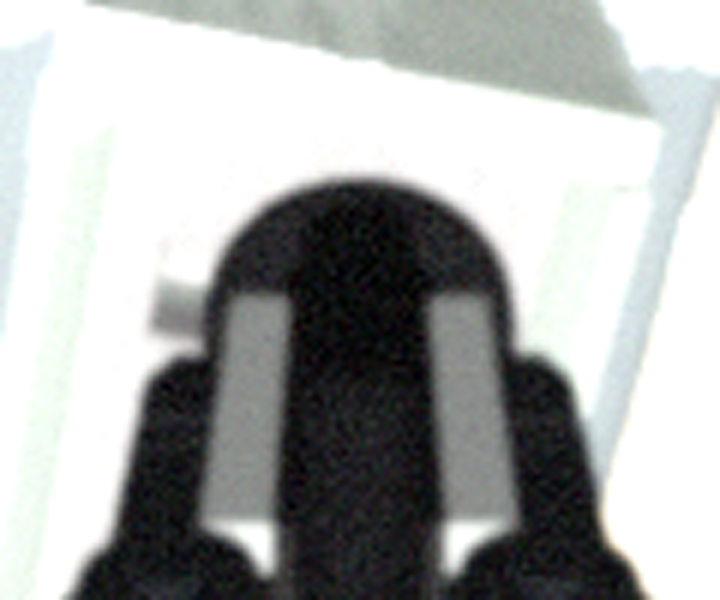

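>>> step_arm([
  [0,0,0,1,0],
  [0,0,0,2,0],
  [0,0,0,2,0],
])

```text
clock: 27.9
tool_pos: [534.9, 207.2, 93.6]
tool_rot: [-3.065, -0.691, -0.001]
force: [-1.6, -0.2, 7.0]
gripper_width: 0.106
```

```bash
cat > tq.py <<'E'
from h import *
a=[]
for _ in range(8):
  s=state();a.append(np.r_[s["force"],s["torque"]]);capture("wrist")
a=np.array(a);print(a.mean(0).round(3),(a.std(0)/8**.5).round(3));plan(None,0);print(state()["joint_pos"][-1])
E
python3 tq.py
```

```text
[-2.034e+00 -1.590e-01  6.462e+00 -6.400e-02  5.340e-01  1.000e-03] [0.169 0.105 0.194 0.008 0.009 0.008]
clk 28.30 pos [535.  207.1  93.6] yaw 25.43 F [-2.04 -0.03  6.02] T [-0.033  0.538  0.011] w 8.8
-1.8796718237657757
```

>>> step_arm([
  [0,0,0,1,0],
  [0,0,0,2,0],
  [0,0,0,2,0],
])

```text
clock: 28.68
tool_pos: [534.9, 207.1, 93.6]
tool_rot: [-3.076, -0.638, -0.001]
force: [-1.9, -0.6, 5.9]
gripper_width: 0.102
```

```bash
python3 tq.py;python3 - <<'E'
from h import *
c=capture("wrist")
f=cv2.convertScaleAbs(c["frame"][160:280,185:325,::-1],alpha=1.6);cv2.imwrite("pics/w24.png",cv2.resize(f,None,fx=5,fy=5,interpolation=cv2.INTER_CUBIC))
E
```

```text
[-2.152 -0.473  6.931 -0.065  0.546  0.05 ] [0.084 0.111 0.215 0.013 0.009 0.011]
clk 29.07 pos [535.  207.1  93.6] yaw 23.43 F [-3.22  0.24  6.73] T [-0.108  0.547  0.088] w 9.2
-1.9096634982561775
```

View pics/w24.png

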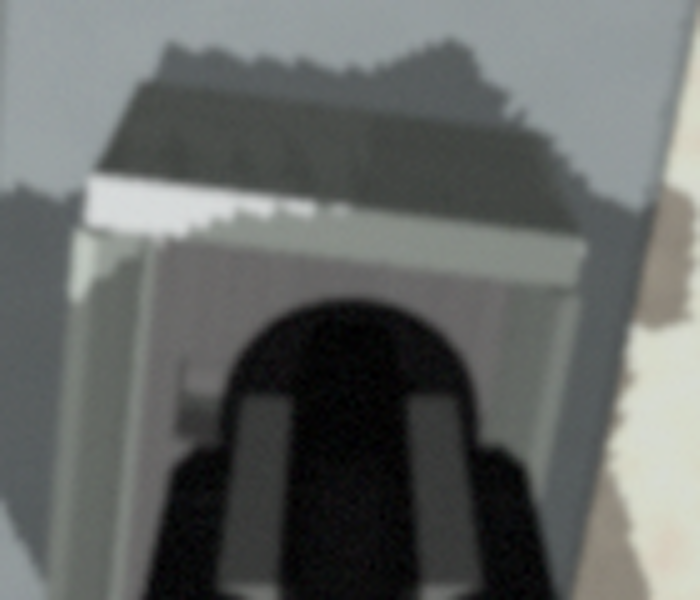

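>>> step_arm([
  [0,0,0,1,0],
  [0,0,0,1.5,0],
])

```text
clock: 29.38
tool_pos: [534.9, 207.1, 93.6]
tool_rot: [-3.084, -0.597, -0.001]
force: [-2.6, -0.0, 6.7]
gripper_width: 0.106
```

```bash
python3 tq.py
```

```text
[-2.248 -0.295  6.713 -0.061  0.572  0.124] [0.169 0.217 0.16  0.009 0.009 0.011]
clk 29.77 pos [535.  207.1  93.6] yaw 21.94 F [-1.85  0.57  7.58] T [-0.033  0.561  0.123] w 8.9
-1.9321189350483639
```

>>> step_arm([
  [0,0,-0.0003,0,0],
  [0,0,-0.0003,0,0.02],
  [0,0,-0.0003,0,0.03],
  [0,0,-0.0003,0,0.035],
  [0,0,-0.0003,0,0.035],
  [0,0,-0.01,0,0.035],
  [0,0,-0.05,0,0.035],
  [0,0,-0.1,0,0.04],
])

```text
clock: 30.78
tool_pos: [534.3, 206.6, 194.0]
tool_rot: [-3.085, -0.593, 0.003]
force: [0.9, 0.3, -0.1]
gripper_width: 0.463
```

Run:
```python
from h import *
plan(None,0)
c=capture("wrist")
f=cv2.convertScaleAbs(c["frame"][:,:,::-1],alpha=1.6);cv2.imwrite("pics/w25.png",cv2.resize(f,None,fx=1.5,fy=1.5,interpolation=cv2.INTER_CUBIC))
plan(None,0)
```

```text
clk 30.77 pos [534.3 206.6 194. ] yaw 21.77 F [ 0.85  0.34 -0.1 ] T [-0.033 -0.098 -0.016] w 39.6
clk 30.82 pos [537.3 208.7 201.6] yaw 21.78 F [2.23 1.35 4.57] T [ 0.206 -0.173 -0.011] w 39.7
```

View pics/w25.png

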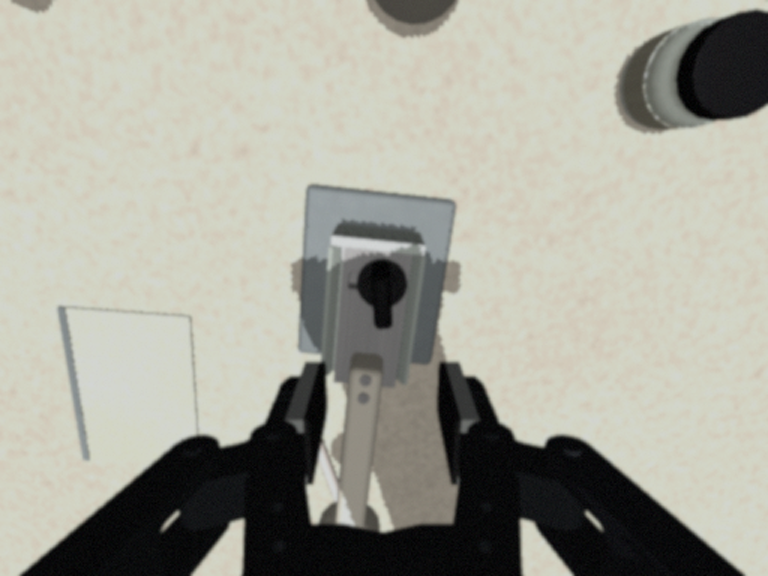

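>>> step_arm([
  [-0.03,0,-0.03,0,0.05],
  [-0.06,0,-0.05,0,0.05],
  [-0.06,0,-0.05,0,0.05],
])

```text
clock: 31.2
tool_pos: [478.7, 184.5, 245.4]
tool_rot: [3.084, 0.593, 0.006]
force: [0.1, -1.2, 0.2]
gripper_width: 0.587
```

Run:
```python
from h import *
plan(None,0)
c=capture("wrist")
f=cv2.convertScaleAbs(c["frame"][90:230,170:330,::-1],alpha=2.2);cv2.imwrite("pics/w26.png",cv2.resize(f,None,fx=4,fy=4,interpolation=cv2.INTER_CUBIC))
c=capture("scene");save(c,"scene1",s=1.5)
```

```text
clk 31.20 pos [478.7 184.5 245.4] yaw 21.76 F [ 0.14 -1.21  0.22] T [0.038 0.004 0.001] w 50.1
```

View pics/w26.png

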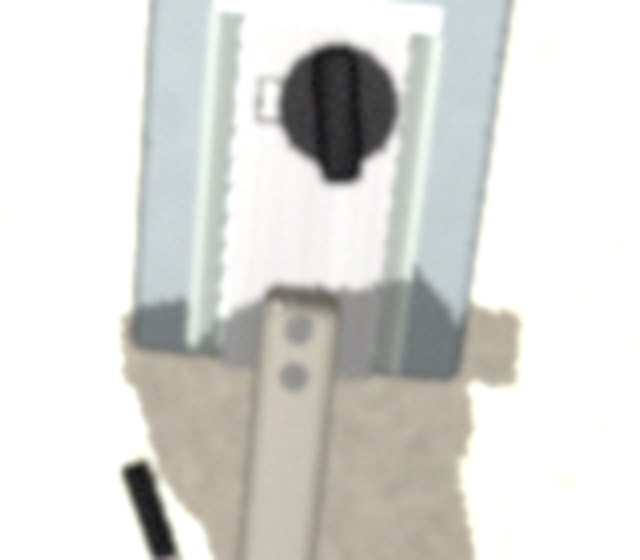

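View pics/scene1.png

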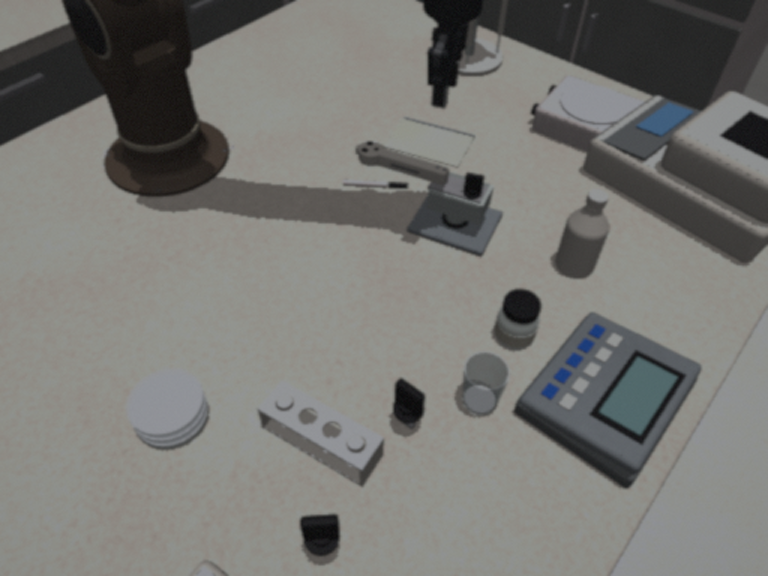

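Run:
```python
from rig import job_done
print(job_done())
```

```text
the job is handed in; nothing more can be done
None
```

The job is done and handed in at about 31 s of the 72 s allowed; no verdict came back.

- **Electrode arm:** I laid the tongue flat in the saddle and slid it back until it stopped against the end stop at about 9 N. The slots lined up.
- **Thumbscrew:** I took the smallest one from the rack and passed its cross-pin through both slots. The cam nut's slot showed through them about 4–5 mm to one side of centre, so I aimed there. The pin rubbed a slot edge at about 2 N, and a 1 mm shift freed it. It then went down until the collar seated at the expected height, with about 14 N of push.
- **Turning:** I turned it clockwise about 83°, more than the roughly 75° given. The torque stayed near zero up to 80°, then rose to 0.05 and 0.12 N m, and I stopped there. I did not push on to the hard stop. The torque reading is noisy by about 0.05 N m per sample, so I averaged eight readings at each of the last steps.
- **Last pictures:** The tongue is home and the collar flat, with the wing about 6° off the arm's line. The gripper is open and clear. The bottle, jar, beaker, dishes and vials look unmoved. None of these last checks failed.

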